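# Weigh the food canister on the sprung scale hook

### The arm

A 6-joint arm with a two-finger parallel gripper is mounted at the origin on the work surface. World frame = base frame: x ahead of the robot, y to its left, z up, the work surface at z = 0. Lengths are in m, angles in rad, forces in N, time in s.
With the tool pointing down it reaches from about 0.425 to 0.95 m from the base axis. Payload 3.5 kg.
Tool frame: the origin (TCP) lies at the very end of the fingers, on their centre line; the grasp point (between the pads) lies 19 mm behind it; z points along the fingers, y is the direction in which the jaws open and shut (so a half turn about z gives the same grasp; the last joint's range is limited). The gripper opens to 85 mm and grips with 20 to 120 N. Pads are 22 mm wide; open, the fingers measure 114 mm over their backs; the gripper's body (76 mm by 85 mm) begins 54 mm behind the grasp point. The pads swing forward as they close: fully open they stand 13 mm farther back than shut.
Start: joints at [-0.15, 0.286, 1.577, -0, 1.279, -0.15], TCP at [0.675, 0, 0.202] pointing down, gripper open.
Joint ranges: [-2.77, 2.77], [-0.9, 2.22], [0.21, 2.48], [-1.53, 4.67], [0.24, 2.81], [-2.84, 2.84]. Speed limits (rad/s): [2.79, 2.79, 3.14, 3.14, 3.14, 3.14].

### API

Orientations are given as a unit quaternion [x, y, z, w].
In Python, from plant import ctrl, imaging gives the robot as it stands.
- The arm moves only by the shell command python3 -m creep 'ROWS' [OPENING] [FORCE]. ROWS is JSON, one flat list of numbers, 4 for each row, row after row: the shift along the tool's x, y, z in units of 25 mm (1.0 is 25 mm), then the turn about the tool's z in units of 5 degrees (1.0 is 5 degrees). A call has 1 to 20 rows; each row is the pose to reach, as a shift and turn from the pose commanded when the call began, along the tool's axes at that moment; what a row does not reach only later rows make up. A row lasts 1/12 s, in which the tool goes at most 41.7 mm and 7.16 degrees, less where a joint would pass 70% of its speed; a pose out of reach is approached as far as the arm can. A call with a gripper value outside its range is refused whole. OPENING is the closure in counts, from 0 (fully open) to 255 (shut), set as the call begins (- or left out, the last holds). The fingers move at their own pace and stop on an object; FORCE is the grip in N (left out, the last holds). Time passes only in rows, so rows that repeat a pose let the fingers close. It gives the time, the measured TCP pose, the force and the opening at its end, in the units of the state.
- ctrl.get_state(): the state, without advancing time (a new reading comes with each control period).
- imaging.read_camera(name): name is "scene" or "side" or "wrist"; returns the picture (384x512x3 uint8, red, green, blue); there is no depth.
- imaging.camera_info(name): a dict with "intrinsics" (3x3 intrinsics, pixels), "origin" and "attitude" of the camera in the world. Camera axes: x right, y down, z forward; pixel columns grow to the right and rows downward; lengths in m; the calibration is good to about 2 mm. A picture is of the moment at which its call begins: read the wrist's pose just before it. camera_info takes no time and is no camera call; for the wrist camera it gives the pose at the moment of the call.
- ctrl.sign_off(): hands the job in, once; it reports no verdict.
Trained networks look in the newest picture that a camera, given by its name, has taken for a name from the list of things; names that differ only in an ending like _2 or _b are one class to them, and where a whole thing is asked for, a point or a joint stands for the part that bears it (a point fixed in the world has none). Each returns a list of dicts, best first, with "p" (0 to 1); they miss things now and then, are a little off and sometimes report something else, mostly with a low value. They report only what shows in the picture. A call takes as long as a camera call. They do not tell look-alikes from the thing itself.
- imaging.silhouettes(camera, name): "mask" (384x512 bool, what is visible of it) and "uv" ([column, row] in pixels, amid what is visible of it).
The state is a dict: "time": time; "qpos": joint angles; "dq": joint speeds; "joint_efforts": joint torques, N m; "eef_pos": TCP position; "tcp_rot": TCP orientation; "contact_force": force on the tool from outside, world axes, zero at the start; "wrist_torque": the same for the moment, N m; "opening": opening from 0.0 (shut) to 1.0 (fully open).
Only numpy, scipy, OpenCV 4.12 (cv2) and the standard library are available. Lean on these libraries where they do the work, as an engineer would, in place of code of your own. Each camera call takes 0.05 s, during which the arm holds its last target.

### The job

Weigh the closed steel canister: pick it up by its wooden grip, hang its handle bar on the hook of the spring scale, and let the hook sink slowly, a few centimetres a second, until it carries the whole weight before you let go, so that the hook neither drops nor springs back. Let go, wait until the hook has settled, then press the button on top of the scale right down, and leave the canister hanging there; leave the other things where they are.

Things in the scene. Friction and masses are not known exactly. Their poses are not given: they have to be found in the camera images.
- grip (a point): centre of the dark wooden grip block on top of the loose canister; the block is 20 mm along its x, 22 mm along its y, 50 mm high, upright. This point is 154 mm above the canister's underside, 86 mm above its lid, 29 mm above the centre of the handle bar. z up, y along the bar; a half turn about z makes no difference.
- bar (a point): middle of the canister's handle bar, a stiff 8 mm round wire along y right under the grip block, 125 mm above the underside; its middle is highest and it falls 8 mm to each upright, so it centres itself on a hook. The window under it is 53 mm high down to the lid, 56 mm wide, open along x.
- seat (a point): where the middle of a hung bar lies on the scale's hook, 245 mm up at rest; sinks with the hook. Axes as stand. The hook, 8 mm steel wire, has its top 4 mm and underside 12 mm below this point; its upturned tip stands 24 mm to -x, tip top 14 mm above this point. Bring the bar in from the -x side, higher than the tip, then lower it.
- hookpart (a joint): how far the hook has sunk, m: 0 at rest (top), 0.105 at its lower stop, which it must not near. Under load it sinks straight down 13 mm per newton beyond the first half newton (75 N/m, lightly damped). A dropped load, or a hook let go while held too low, makes it bounce for a second or so; it must stay below 0.08 m/s at every moment.
- hold (a joint): travel of the hold button, m: 0 released, 0.006 fully down; it springs back; fully down takes 4 N.
- hold_top (a point): centre of the top face of the hold button, a white disc 28 mm across on a grey housing on top of the scale's column; pressed straight down. z up.
- stand: the fixed scale: grey foot plate 120 x 150 x 14 mm that starts 65 mm to +x of the seat; white column 50 mm deep (x), 62 mm wide, 255 mm high, its face 75 mm to +x of the seat. Origin at the column's centre on the shelf, z up; the hook points to -x, seat 100 mm to -x.
- canister: the loose closed steel canister, 83 mm across the lid, lid top 68 mm above its underside, weight not known (it may be nearly empty or full, at most 0.7 kg). Two 8 mm wire uprights, 32 mm either side along y, rise from the lid and carry the handle bar. Origin at the centre of its underside, z up, y along the bar.
- bowl: stainless bowl, 110 mm across, 50 mm high, origin under its centre; leave alone.
- cup: green sippy cup with white top and closed flip spout, 71 mm across, 93 mm high, origin under its centre; leave alone.
- potlid: aluminium pot lid lying flat, 140 mm across, with a knob, 31 mm high in all, origin under its centre; leave alone.
Not all that is in view belongs to the job. What is shaped like the canister but blue, pink or red is not meant.

How it is judged:
On the way, in this order (a step that is already met when the one before it is completed fails the run):
1. the canister hangs on the hook, let go, and the hook has settled (distance between bar and seat below 0.01 m and contact force between canister and the arm below 0.05 N and contact force between canister and the fingers below 0.05 N and value of joint hookpart above 0.012 m and velocity of joint hookpart between -0.01 and 0.01 m/s), for 0.3 s.
2. the hold button is pressed down (value of joint hold above 0.004 m), for 0.05 s.
At the end, for the whole second after the job is handed in: The canister hangs on the hook by its bar (bar middle within 10 mm of the seat), upright within 0.2 rad and still (below 0.03 m/s), the hook sunk by more than 12 mm and at rest (below 0.01 m/s), the button out again (within 1.5 mm) (distance between bar and seat below 0.01 m and angle between canister's own z axis and vertical below 0.2 rad and linear speed of canister below 0.03 m/s and value of joint hookpart above 0.012 m and velocity of joint hookpart between -0.01 and 0.01 m/s and value of joint hold below 0.0015 m); the robot touches nothing.
It fails at once if the hook drops or springs back (faster than 0.08 m/s) (velocity of joint hookpart above 0.08 m/s or velocity of joint hookpart below -0.08 m/s).
It fails at once if the hook is pulled down near its stop (beyond 97 mm) (value of joint hookpart above 0.097 m).
It fails at once if the canister is knocked or forced against the scale (over 15 N) (contact force between canister and stand above 15 N).
It fails at once if the button is pressed before the hung canister is let go and settled (value of joint hold above 0.003 m and (distance between bar and seat above 0.012 m or velocity of joint hookpart above 0.015 m/s or velocity of joint hookpart below -0.015 m/s or contact force between canister and the fingers above 0.1 N)).
It fails at once if a bystander is moved by more than 30 mm (distance of any of bowl, cup, potlid from where it was at the start of the episode above 0.03 m).
It also fails if it takes over 64 s, if anything falls off the work surface, if the arm or the gripper's body presses on something with over 40 N, if the wrist force passes 120 N, or if a joint passes its speed limit or range.

## Working session

There is one attempt and no reset: what is moved stays moved. The work goes in short steps, Python scripts to look and compute and a shell command to move; the robot and the scene stay as the last step left them, time stands still between calls to the robot, and variables do not carry over. Pictures are saved under pics/ and viewed, and the job is handed in when it is done.

```bash
ls; mkdir -p pics; python3 - <<'E'
from plant import ctrl, imaging
import cv2
s=ctrl.get_state();print(s['time'],s['eef_pos'],s['tcp_rot'],s['contact_force'],s['opening'])
for n in ["scene","side","wrist"]:
    im=imaging.read_camera(n);cv2.imwrite(f'pics/a_{n}.png',im[:,:,::-1])
    i=imaging.camera_info(n);print(n,i)
E
```

```text
pics
0.0 [6.74275955e-01 1.53821223e-04 2.00419502e-01] [ 7.07100765e-01  7.07111813e-01 -7.04853314e-04 -9.46057359e-04] [0.51725659 0.29759774 0.81930352] 1.0039533229547952
scene {'intrinsics': array([[460.54666215,   0.        , 255.16263363],
       [  0.        , 460.54666215, 188.76656271],
       [  0.        ,   0.        ,   1.        ]]), 'origin': array([ 1.07514106, -0.5090418 ,  0.74767659]), 'attitude': array([ 0.824588  ,  0.32092294, -0.16737364, -0.43479784])}
side {'intrinsics': array([[397.73804759,   0.        , 256.01027687],
       [  0.        , 397.73804759, 191.9890137 ],
       [  0.        ,   0.        ,   1.        ]]), 'origin': array([0.41272758, 0.87196946, 0.8458035 ]), 'attitude': array([-0.06175416,  0.90172405, -0.42709217,  0.02593144])}
wrist {'intrinsics': array([[308.51576955,   0.        , 255.70041193],
       [  0.        , 308.51576955, 186.03516026],
       [  0.        ,   0.        ,   1.        ]]), 'origin': array([0.67545341, 0.07557644, 0.3729843 ]), 'attitude': array([ 9.89287768e-01,  3.67942259e-04, -1.09588084e-03,  1.45973885e-01])}
```

View pics/a_scene.png

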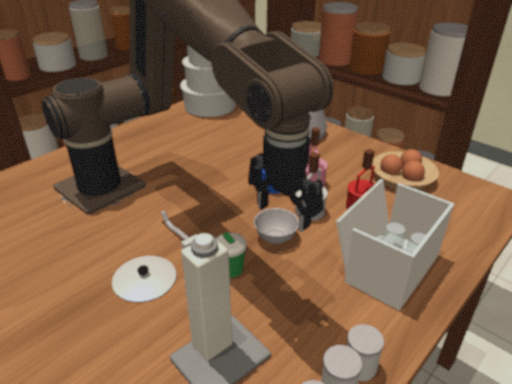

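View pics/a_side.png

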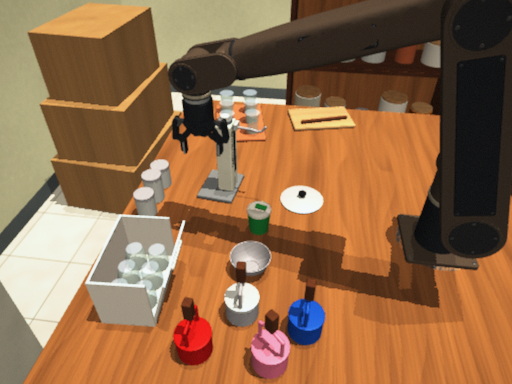

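View pics/a_wrist.png

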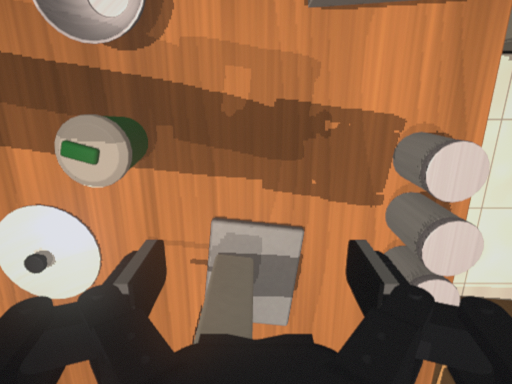

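```bash
cat > h.py <<'E'
import numpy as np, cv2
from scipy.spatial.transform import Rotation as R
from plant import ctrl, imaging
def cam(n):
    i=imaging.camera_info(n);return i['intrinsics'],np.array(i['origin']),R.from_quat(i['attitude']).as_matrix()
def proj(n,P,c=None):
    K,o,A=c or cam(n);q=(np.atleast_2d(P)-o)@A;q=q@K.T;return q[:,:2]/q[:,2:]
def ray(n,uv,c=None):
    K,o,A=c or cam(n);d=A@np.linalg.inv(K)@np.array([uv[0],uv[1],1]);return o,d/np.linalg.norm(d)
def onz(n,uv,z,c=None):
    o,d=ray(n,uv,c);return o+d*(z-o[2])/d[2]
def tri(l):
    A=np.zeros((3,3));b=np.zeros(3)
    for o,d in l:
        M=np.eye(3)-np.outer(d,d);A+=M;b+=M@o
    p=np.linalg.solve(A,b);return p,[np.linalg.norm((np.eye(3)-np.outer(d,d))@(p-o)) for o,d in l]
def crop(im,u0,v0,u1,v1,s,f):
    cv2.imwrite(f,cv2.resize(im[v0:v1,u0:u1,::-1],None,fx=s,fy=s,interpolation=cv2.INTER_CUBIC))
E
python3 - <<'E'
from h import *
im=imaging.read_camera('side')
crop(im,190,240,340,384,4,'pics/b_can.png'); crop(im,170,90,300,220,4,'pics/b_st.png')
for n in ['canister','grip','bar','stand','hold_top','hookpart','hold','bowl','cup','potlid']:
    for d in imaging.silhouettes('side',n)[:5]: print('side',n,round(d['p'],2),np.round(d['uv'],1),d['mask'].sum())
im=imaging.read_camera('scene')
crop(im,140,190,290,384,3,'pics/b_sc.png')
for n in ['canister','grip','stand','hold_top','hookpart','hold','bowl','cup','potlid']:
    for d in imaging.silhouettes('scene',n)[:5]: print('scene',n,round(d['p'],2),np.round(d['uv'],1),d['mask'].sum())
E
```

```text
side canister 0.94 [241.9 299.6] 1500
side canister 0.76 [269.1 346.7] 1839
side canister 0.68 [310.9 316.9] 1651
side canister 0.56 [193.8 334.9] 1826
side grip 0.94 [191.1 337.3] 1801
side grip 0.74 [267.2 345.2] 1833
side grip 0.66 [304.6 316.9] 1582
side bar 0.93 [243.3 301. ] 1564
side bar 0.9 [192.5 334.7] 1788
side bar 0.73 [267.  344.8] 1946
side bar 0.6 [306.4 315.7] 1665
side stand 0.81 [223.  175.8] 1850
side hold_top 0.37 [225.4 114.3] 33
side hold 0.47 [224.6 115.9] 43
side bowl 0.96 [250.9 257.3] 980
side cup 0.7 [242.6 299.7] 1511
side cup 0.55 [255.8 216.6] 653
side potlid 0.9 [302.  197.2] 938
scene canister 0.87 [362.4 182. ] 749
scene canister 0.85 [314.7 171.7] 449
scene canister 0.55 [270.9 188. ] 85
scene grip 0.91 [361.1 186.6] 803
scene grip 0.87 [316.1 147.8] 402
scene grip 0.71 [315.8 173.1] 485
scene grip 0.17 [182.3 233.8] 247
scene stand 0.84 [211.5 326.9] 8346
scene stand 0.75 [180.8 234. ] 255
scene hold_top 0.68 [204.2 240.6] 240
scene hookpart 0.76 [178.  233.5] 313
scene hold 0.8 [202.9 242.5] 217
scene bowl 0.58 [275.1 224.5] 1222
scene cup 0.65 [233.7 251.1] 786
scene cup 0.56 [143.6 281.5] 2221
scene potlid 0.61 [145.3 279.1] 2321
```

View pics/b_can.png

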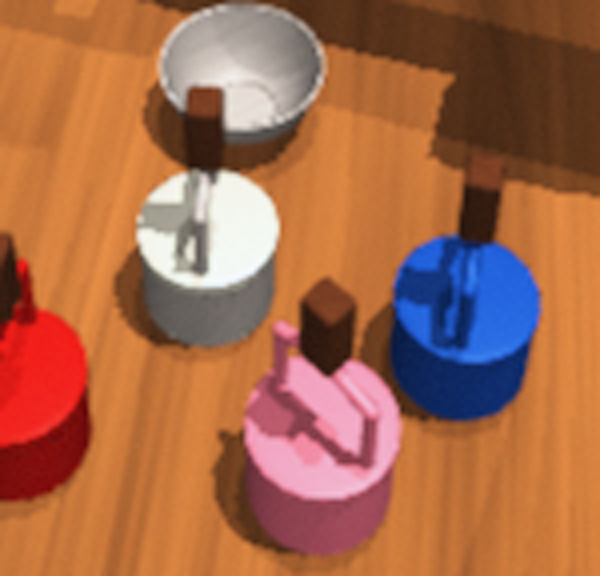

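View pics/b_st.png

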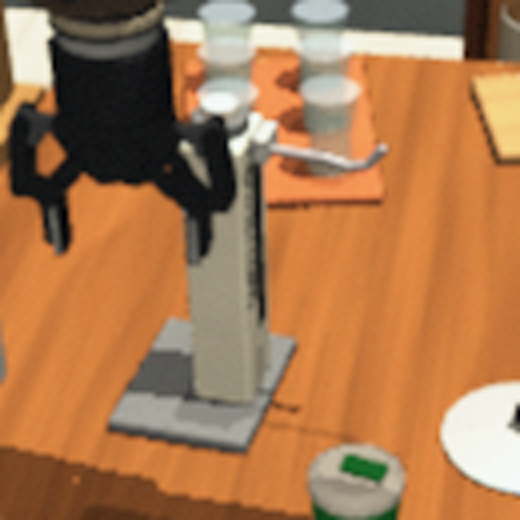

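View pics/b_sc.png

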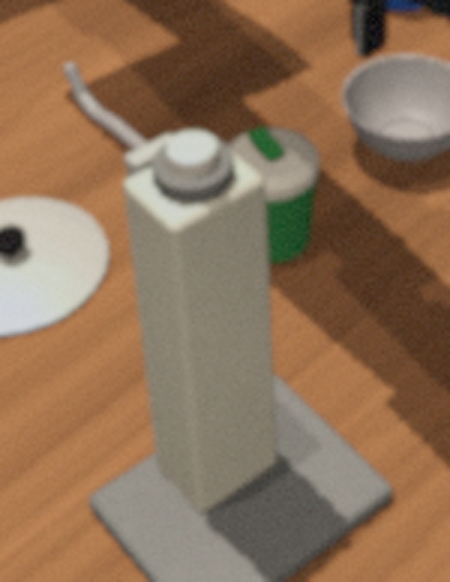

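```bash
python3 - <<'E'
from h import *
S=cam('side');C=cam('scene')
st=lambda u,v:(170+u/4,90+v/4); cn=lambda u,v:(190+u/4,240+v/4); sc=lambda u,v:(140+u/3,190+v/3)
print('plate side');P=[onz('side',st(*p),.014,S) for p in [(110,425),(245,445),(296,343),(175,318)]]
for p in P: print(p.round(4))
print('plate scene');Q=[onz('scene',sc(*p),.014,C) for p in [(92,500),(390,490),(278,378)]]
for p in Q: print(p.round(4))
print('tip',tri([ray('side',st(382,147),S),ray('scene',sc(70,67),C)]))
print('button',tri([ray('side',st(222,102),S),ray('scene',sc(192,150),C)]))
print('lid',onz('side',cn(208,228),.068,S),'gripc',onz('side',cn(205,128),.154,S),'griptop',onz('side',cn(205,92),.179,S))
print('nearfoot',onz('side',cn(192,270),.068,S))
for n,p in [('red',(0,0))]:pass
print('tip from known z .259',onz('side',st(382,147),.259,S),onz('scene',sc(70,67),.259,C))
E
```

```text
plate side
[ 0.7288 -0.0862  0.014 ]
[ 0.6157 -0.077   0.014 ]
[ 0.5965 -0.2169  0.014 ]
[ 0.7082 -0.2381  0.014 ]
plate scene
[ 0.6092 -0.2262  0.014 ]
[ 0.739  -0.0974  0.014 ]
[ 0.6267 -0.0823  0.014 ]
tip (array([ 0.51973658, -0.14197411,  0.25537396]), [np.float64(0.0024375478879048026), np.float64(0.0024375478879048577)])
button (array([ 0.6422668 , -0.15751391,  0.27361852]), [np.float64(0.003860655724886552), np.float64(0.0038606557248865763)])
lid [0.51560058 0.3183523  0.068     ] gripc [0.51640822 0.31491952 0.154     ] griptop [0.51666998 0.3106172  0.179     ]
nearfoot [0.52004131 0.34777656 0.068     ]
tip from known z .259 [ 0.51751243 -0.13895769  0.259     ] [ 0.52709713 -0.14470772  0.259     ]
```

```bash
python3 -m creep '[0,0,-2,0, 2,-1,-4,-1.4, 4,-2,-4,-2.8, 6,-3,-4,-4.2, 8,-4,-4,-5.6, 9.5,-5,-4,-7, 11,-5.7,-4,-8.4, 12.5,-6.4,-4,-9.8, 12.5,-6.4,-4,-11.2, 12.5,-6.4,-4,-12.6, 12.5,-6.4,-4,-14, 12.5,-6.4,-4,-15.4, 12.5,-6.4,-4,-16.4, 12.5,-6.4,-4,-16.4, 12.5,-6.4,-4,-16.4, 12.5,-6.4,-4,-16.4]' 0
python3 - <<'E'
from h import *
s=ctrl.get_state();print(s['time'],s['eef_pos'],R.from_quat(s['tcp_rot']).as_matrix().round(3),s['qpos'],s['opening'])
im=imaging.read_camera('wrist');cv2.imwrite('pics/c_w.png',im[:,:,::-1])
im=imaging.read_camera('scene');crop(im,100,80,290,384,2,'pics/c_s.png')
im=imaging.read_camera('side');crop(im,170,70,300,220,4,'pics/c_side.png')
E
```

```text
time: 2.53
eef_pos: [0.5151, 0.3124, 0.3019]
tcp_rot: [0.071, 0.997, 0.0, 0.0]
contact_force: [-1.6, 0.5, 0.1]
opening: 0.999
2.5333 [0.51506584 0.31237779 0.30185552] [[-0.99   0.141  0.   ]
 [ 0.141  0.99   0.   ]
 [-0.     0.    -1.   ]] [ 3.76879974e-01  6.79561447e-02  1.64520778e+00 -3.08524266e-06
  1.42838435e+00 -1.05203829e+00] 0.9987867077716274
```

View pics/c_w.png

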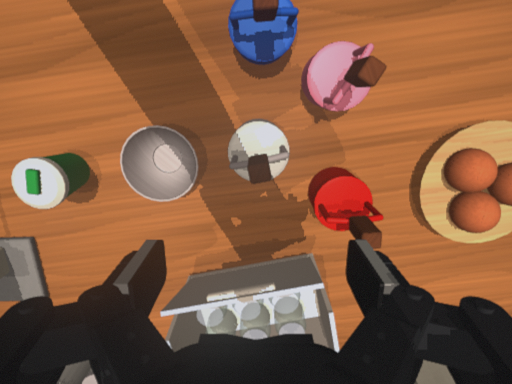

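View pics/c_side.png

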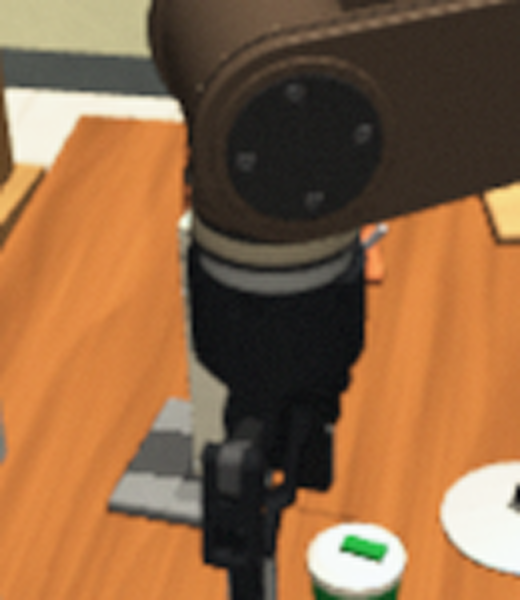

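```bash
python3 - <<'E'
from h import *
W=cam('wrist')
im=imaging.read_camera('wrist')
crop(im,210,110,310,210,6,'pics/d.png')
for n in ['grip','bar','canister']:
  for d in imaging.silhouettes('wrist',n)[:5]:
    print(n,d['p'],d['uv'],d['mask'].sum())
im=imaging.read_camera('scene');cv2.imwrite('pics/d_s.png',cv2.resize(im[150:384,60:330,::-1],None,fx=2.5,fy=2.5,interpolation=2))
np.save('W.npy',np.array([W[0],W[2],np.diag(W[1])]))
E
```

```text
grip 0.71 [341.4, 74.1] 4214
grip 0.61 [344.1, 205.9] 3925
grip 0.61 [262.8, 26.8] 3641
grip 0.59 [259.6, 152.7] 3045
bar 0.9 [345.0, 206.5] 3877
bar 0.88 [256.5, 151.6] 2990
bar 0.74 [341.3, 75.6] 4235
bar 0.62 [260.9, 28.3] 3774
canister 0.88 [260.6, 149.2] 3031
canister 0.83 [347.6, 204.6] 3858
canister 0.57 [262.1, 26.3] 3744
```

View pics/d.png

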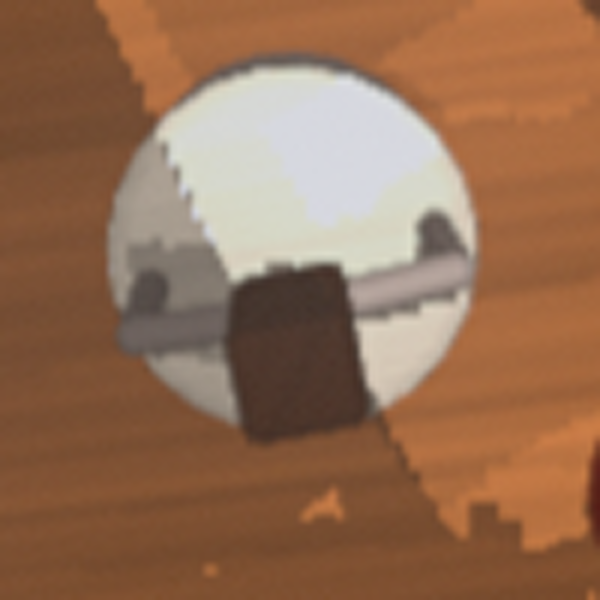

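View pics/d_s.png

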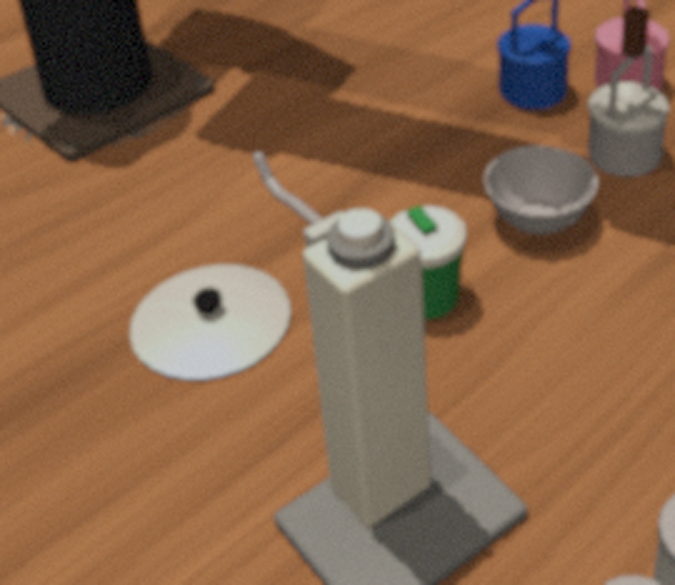

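```bash
python3 - <<'E'
from h import *
W=cam('wrist')
c=lambda u,v:(210+u/6,110+v/6)
f=lambda u,v,z:onz('wrist',c(u,v),z,W)
print('top',f(303,378,.179)); 
for (a,b,z) in [((133,335),(460,268),.117),((150,288),(437,228),.068)]:
    p,q=f(*a,z),f(*b,z);d=q-p;print((p+q)/2,np.linalg.norm(d),np.degrees(np.arctan2(d[0],d[1])))
p,q=f(250,440,.179),f(368,420,.179);d=q-p;print(d,np.degrees(np.arctan2(d[0],d[1])))
p,q=f(236,335,.179),f(355,322,.179);d=q-p;print(d,np.degrees(np.arctan2(d[0],d[1])))
print('lidc',f(292,247,.068))
E
```

```text
top [0.51831047 0.31875394 0.179     ]
[0.51868671 0.31822552 0.117     ] 0.06561098172413556 -3.7889844549701097
[0.51928646 0.31810192 0.068     ] 0.0650788268802976 -3.9416614771206113
[-0.00069034  0.0198368   0.        ] -1.993156916259781
[0.00055595 0.01951686 0.        ] 1.6316621181566322
lidc [0.51678599 0.31826077 0.068     ]
```

```bash
python3 -m creep '[-0.11,0.25,0.5,-0.8, -0.11,0.25,1.2,-1.6, -0.11,0.25,2,-2.4, -0.11,0.25,2.8,-2.4, -0.11,0.25,3.6,-2.4, -0.11,0.25,4.4,-2.4, -0.11,0.25,5.1,-2.4, -0.11,0.25,5.7,-2.4, -0.11,0.25,6.2,-2.4, -0.11,0.25,6.56,-2.4, -0.11,0.25,6.56,-2.4, -0.11,0.25,6.56,-2.4, -0.11,0.25,6.56,-2.4]' 0
python3 - <<'E'
from h import *
s=ctrl.get_state();print(R.from_quat(s['tcp_rot']).as_matrix().round(3))
im=imaging.read_camera('wrist');cv2.imwrite('pics/e_w.png',im[:,:,::-1])
im=imaging.read_camera('side');crop(im,170,200,320,384,4,'pics/e_side.png')
E
```

```text
time: 4.02
eef_pos: [0.5193, 0.3187, 0.139]
tcp_rot: [-0.035, 0.999, 0.0, 0.001]
contact_force: [-0.5, -0.2, 0.2]
opening: 1.003
[[-0.998 -0.07   0.002]
 [-0.07   0.998  0.001]
 [-0.002  0.001 -1.   ]]
```

View pics/e_w.png

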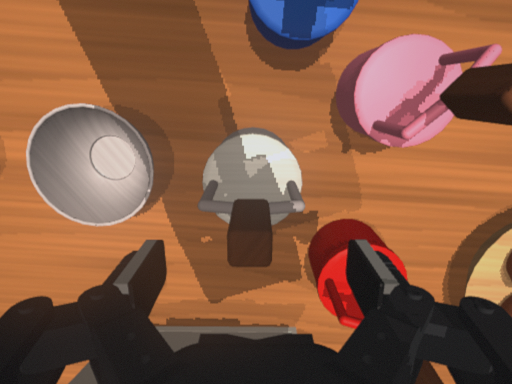

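View pics/e_side.png

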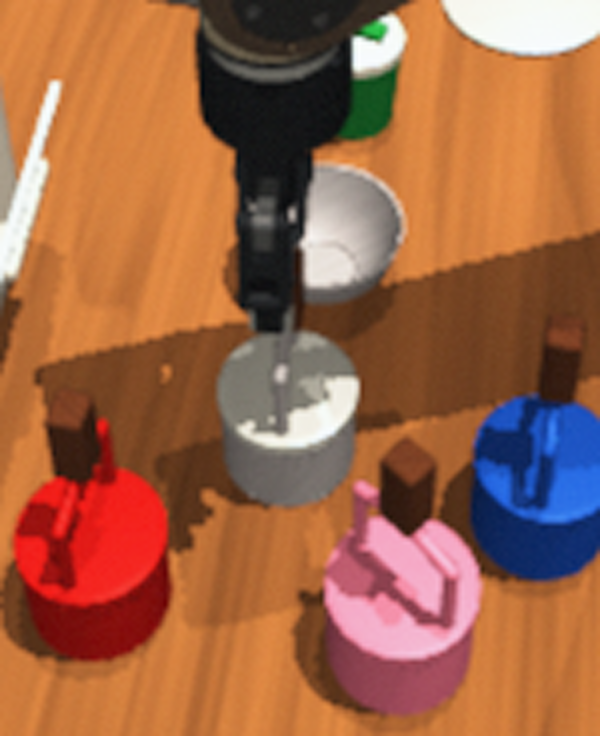

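```bash
python3 -m creep '[0,0,0,0,0,0,0,0,0,0,0,0,0,0,0,0,0,0,0,0,0,0,0,0,0,0,0,0,0,0,0,0,0,0,0,0,0,0,0,0,0,0,0,0,0,0,0,0]' 255 50
python3 - <<'E'
from h import *
s=ctrl.get_state();print(s['contact_force'],s['opening'],s['eef_pos'])
im=imaging.read_camera('wrist');cv2.imwrite('pics/f_w.png',im[:,:,::-1])
E
```

```text
time: 5.12
eef_pos: [0.5188, 0.3182, 0.1381]
tcp_rot: [-0.035, 0.999, -0.0, 0.0]
contact_force: [0.1, -2.0, 3.2]
opening: 0.235
[ 0.10269758 -1.95689134  3.16111409] 0.23530879706527563 [0.51880105 0.31818837 0.13813866]
```

View pics/f_w.png

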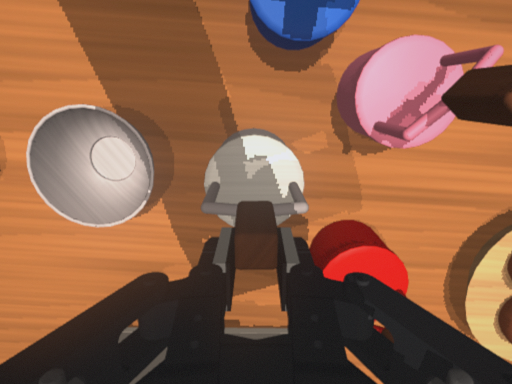

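```bash
python3 -m creep '[0,0,-0.1,0,0,0,-0.3,0,0,0,-0.7,0,0,0,-1.3,0,0,0,-2,0,0,0,-2.8,0,0,0,-3.6,0,0,0,-4.4,0,0,0,-5.2,0,0,0,-6,0,0,0,-6.7,0,0,0,-7.3,0,0,0,-7.7,0,0,0,-7.8,0,0,0,-7.8,0,0,0,-7.8,0,0,0,-7.8,0,0,0,-7.8,0]'
python3 - <<'E'
from h import *
s=ctrl.get_state();print(s['contact_force'],s['opening'],s['eef_pos'],s['wrist_torque'])
im=imaging.read_camera('wrist');cv2.imwrite('pics/g_w.png',im[:,:,::-1])
im=imaging.read_camera('scene');cv2.imwrite('pics/g_s.png',im[:,:,::-1]);crop(im,140,190,290,384,4,'pics/g_sc.png')
im=imaging.read_camera('side');cv2.imwrite('pics/g_d.png',im[:,:,::-1]);crop(im,170,90,300,220,5,'pics/g_sd.png')
E
```

```text
time: 6.67
eef_pos: [0.518, 0.3181, 0.331]
tcp_rot: [-0.035, 0.999, -0.0, -0.001]
contact_force: [0.2, -0.3, -7.1]
opening: 0.242
[ 0.15007852 -0.34090779 -7.11911941] 0.24154035435938556 [0.51802563 0.31814725 0.33097345] [ 0.05565125 -0.00966971 -0.02870124]
```

View pics/g_w.png

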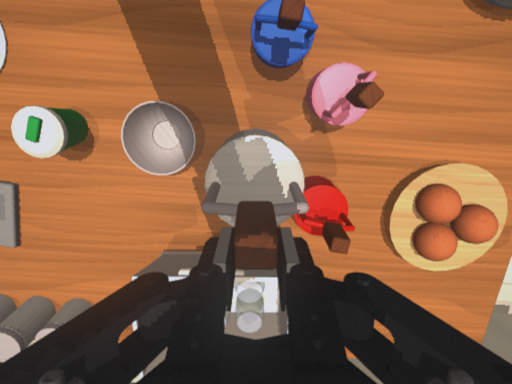

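View pics/g_sd.png

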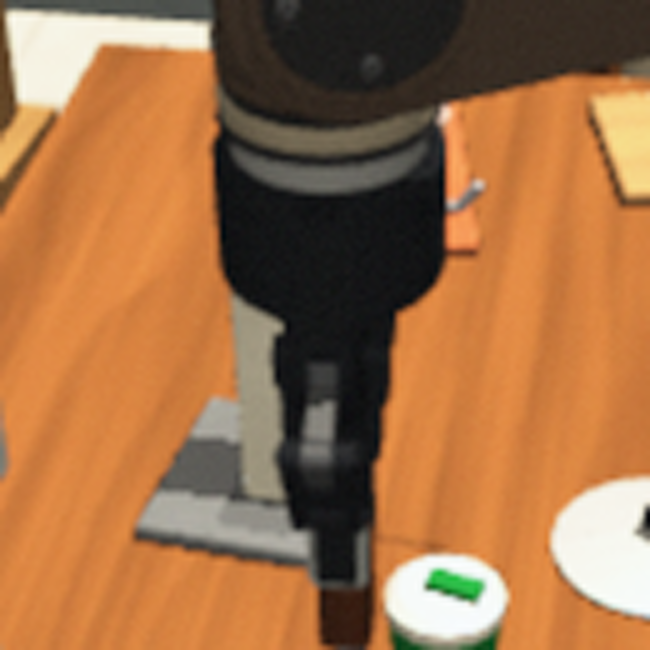

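View pics/g_sc.png

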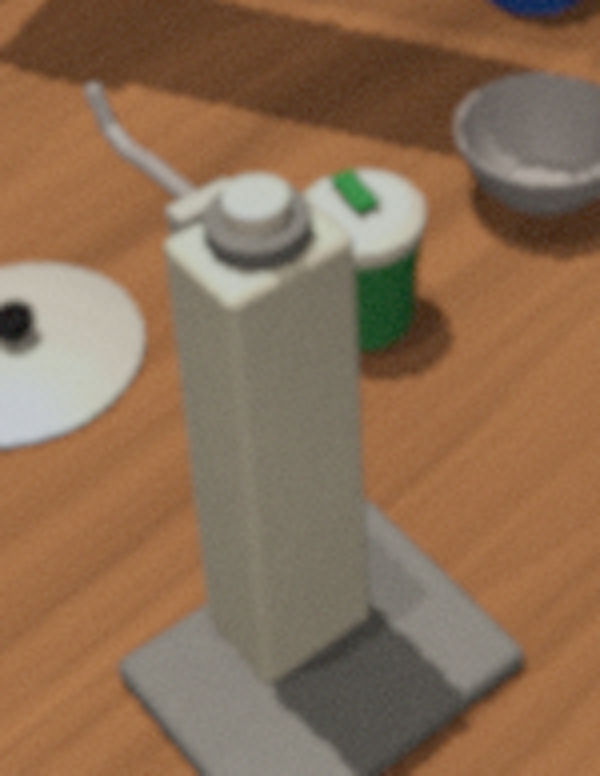

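```bash
cat > fit.py <<'E'
from h import *
from scipy.optimize import least_squares
S=cam('side');C=cam('scene')
sc=[((122,668),(-35,-75,14)),((521,656),(85,75,14)),((372,507),(-35,75,14)),((168,245),(-25,-31,255)),((237,306),(25,-31,255)),((357,240),(25,31,255)),((212,615),(-25,-31,14)),((268,683),(25,-31,14)),((372,612),(25,31,14)),((95,85),(-124,0,259))]
sd=[((110,425),(85,75,14)),((245,445),(-35,75,14)),((296,343),(-35,-75,14)),((175,318),(85,-75,14)),((384,147),(-124,0,259)),((195,393),(25,31,14)),((253,405),(-25,31,14))]
obs=[('scene',C,(140+a/4,190+b/4),np.array(m)/1000) for (a,b),m in sc]+[('side',S,(170+a/4,90+b/4),np.array(m)/1000) for (a,b),m in sd]
def T(p,m): c,s=np.cos(p[2]),np.sin(p[2]);return np.array([p[0]+c*m[0]-s*m[1],p[1]+s*m[0]+c*m[1],m[2]])
def res(p,o): return np.concatenate([(proj(n,T(p,m),c)[0]-uv) for n,c,uv,m in o])
for nm,o in [('both',obs),('scene',obs[:10]),('side',obs[10:])]:
    r=least_squares(res,[.645,-.155,-.12],args=(o,),loss='soft_l1')
    p=r.x;print(nm,p[:2].round(4),np.degrees(p[2]).round(2),'seat',T(p,np.array([-.1,0,.245])).round(4))
    print(res(p,o).reshape(-1,2).round(1).tolist())
E
python3 fit.py
```

```text
both [ 0.6461 -0.156 ] -7.01 seat [ 0.5468 -0.1438  0.245 ]
[[-2.2, -2.6], [1.9, -2.3], [-0.8, -3.8], [-2.2, -2.5], [-1.5, -0.8], [0.7, -2.1], [-1.8, 1.1], [-0.3, 1.8], [0.5, 0.9], [-0.1, -0.9], [-2.8, -1.4], [-1.5, -0.2], [-1.2, -1.7], [-3.5, -0.8], [-2.3, -0.5], [-2.2, 1.4], [-2.3, 0.9]]
scene [ 0.649  -0.1571] -7.07 seat [ 0.5498 -0.1448  0.245 ]
[[-1.7, -1.3], [2.7, -1.0], [-0.1, -2.7], [-1.6, -1.3], [-0.8, 0.5], [1.5, -0.9], [-1.2, 2.3], [0.3, 3.2], [1.2, 2.2], [0.5, 0.1]]
side [ 0.6384 -0.1555] -7.68 seat [ 0.5393 -0.1421  0.245 ]
[[-0.7, -1.3], [0.6, 0.2], [1.2, -1.3], [-1.0, -0.6], [0.2, 0.1], [-0.0, 1.6], [-0.2, 1.2]]
```

```bash
python3 -m creep '[0.05,-0.2,0,0, 0.1,-0.6,0,0.1, 0.3,-1.3,0,0.2, 0.5,-2.3,0,0.3, 0.8,-3.5,0,0.4, 1.1,-4.8,0,0.6, 1.4,-6.1,0,0.8, 1.7,-7.4,0,0.9, 2,-8.7,0,1.1, 2.3,-10,0,1.3, 2.6,-11.3,0,1.4, 2.9,-12.6,0,1.6, 3.2,-13.8,0,1.7, 3.4,-14.9,0,1.8, 3.6,-15.8,0,1.9, 3.8,-16.5,0,2, 3.9,-17.1,0,2.1, 4,-17.5,0,2.2, 4.09,-17.7,0,2.2, 4.09,-17.7,0,2.2]'
python3 - <<'E'
from h import *
s=ctrl.get_state();print(s['contact_force'],s['opening'],s['eef_pos'],s['wrist_torque'],s['qpos'])
print(R.from_quat(s['tcp_rot']).as_matrix().round(3))
im=imaging.read_camera('wrist');cv2.imwrite('pics/i_w.png',im[:,:,::-1])
im=imaging.read_camera('scene');cv2.imwrite('pics/i_s.png',im[:,:,::-1])
im=imaging.read_camera('side');cv2.imwrite('pics/i_d.png',im[:,:,::-1])
E
```

```text
time: 8.48
eef_pos: [0.4467, -0.1312, 0.3329]
tcp_rot: [0.062, 0.998, -0.0, -0.0]
contact_force: [-0.4, -0.4, -5.7]
opening: 0.243
[-0.35200353 -0.38849069 -5.72229258] 0.24262909276591563 [ 0.4467465  -0.13118592  0.33292069] [0.08101875 0.08393827 0.03710147] [-5.03558944e-01 -2.63699074e-01  1.89690458e+00 -8.13213618e-04
  1.50851531e+00 -1.95043191e+00]
[[-0.992  0.124 -0.001]
 [ 0.124  0.992 -0.001]
 [ 0.    -0.001 -1.   ]]
```

View pics/i_w.png

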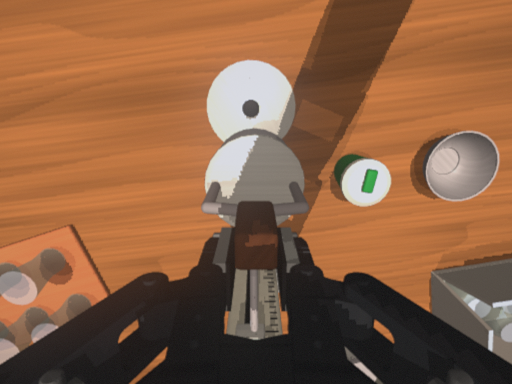

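View pics/i_s.png

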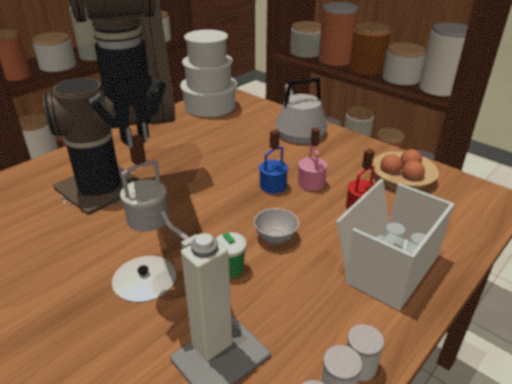

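View pics/i_d.png

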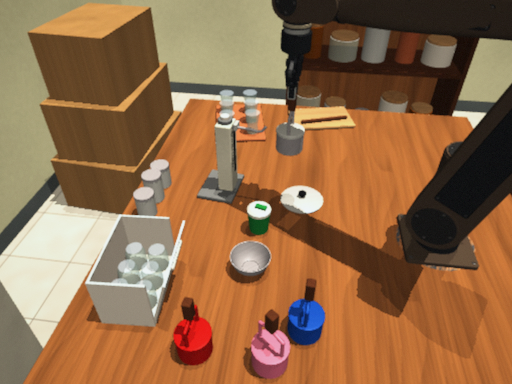

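```bash
python3 - <<'E'
import cv2
a=cv2.imread('pics/i_s.png');b=cv2.imread('pics/i_d.png');w=cv2.imread('pics/i_w.png')
f=lambda im,u0,v0,u1,v1,s,n:cv2.imwrite(n,cv2.resize(im[v0:v1,u0:u1],None,fx=s,fy=s,interpolation=2))
f(a,110,120,240,250,6-1,'pics/j_s.png')
f(b,205,50,315,205,5,'pics/j_d.png')
f(w,190,170,320,350,4,'pics/j_w.png')
E
```

```text
(no output)
```

View pics/j_s.png

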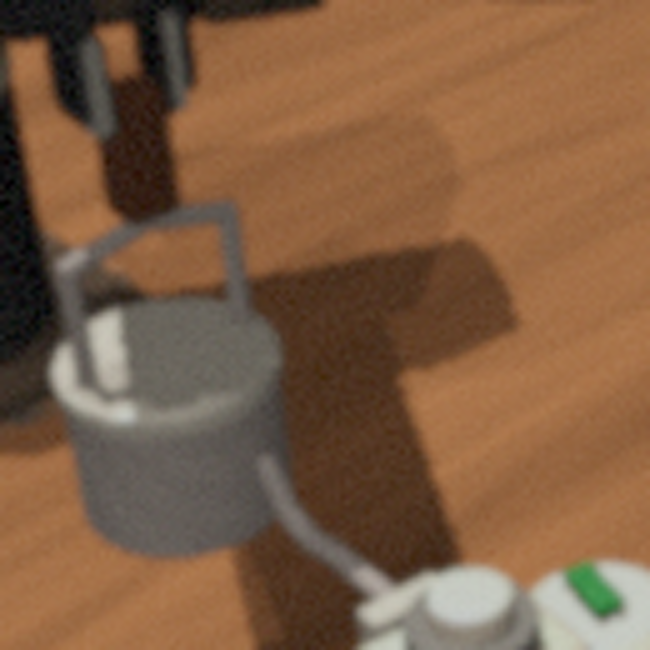

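View pics/j_d.png

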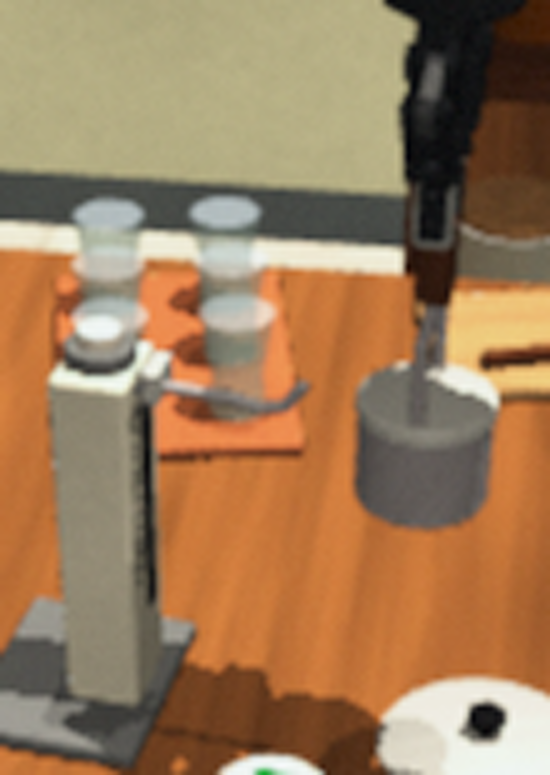

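View pics/j_w.png

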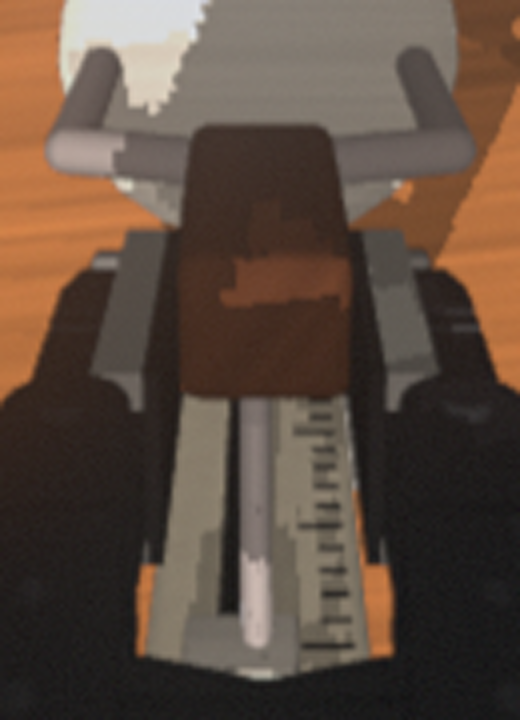

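```bash
cat > k.py <<'E'
from h import *
S=cam('side');C=cam('scene')
s=ctrl.get_state();t=s['eef_pos'];A=R.from_quat(s['tcp_rot']).as_matrix()
bar=t-np.array([0,0,.013]);print('bar',bar)
sc=lambda u,v:np.array((110+u/5,120+v/5)); sd=lambda u,v:np.array((205+u/5,50+v/5))
e=lambda k,z:bar+A[:,1]*k+np.array([0,0,z])
print('scene: ends',(proj('scene',e(-.032,-.008),C)[0]-sc(75,265)),proj('scene',e(.032,-.008),C)[0]-sc(230,210))
print('lid', proj('scene',e(0,-.057),C)[0]-sc(166,363), proj('side',e(0,-.057),S)[0]-sd(427,405))
print('block bottom',proj('scene',e(0,.004),C)[0]-sc(143,210), proj('side',e(0,.004),S)[0]-sd(433,302))
bs=proj('scene',e(0,-.008),C)[0]-(sc(75,265)+sc(230,210))/2
bd=proj('side',e(0,-.057),S)[0]-sd(427,405)
for lab,b1,b2 in [('raw',0,0),('corr',bs,bd)]:
    print(lab,'tip',tri([ray('scene',sc(266,460)+b1,C),ray('side',sd(303,385)+b2,S)]),onz('scene',sc(266,460)+b1,.257,C),onz('side',sd(303,385)+b2,.257,S))
E
python3 k.py
```

```text
bar [ 0.44746678 -0.12948602  0.31988633]
scene: ends [-2.28053338  0.02239242] [-1.35343528 -1.15723517]
lid [-0.49470813 -3.29798975] [-0.99769053 -2.00227055]
block bottom [-0.5264721  -0.93545932] [-0.89487892 -0.63335908]
raw tip (array([ 0.51907765, -0.14139185,  0.25518538]), [np.float64(0.002072137217963748), np.float64(0.0020721372179638626)]) [ 0.52391841 -0.14277287  0.257     ] [ 0.51741485 -0.14101534  0.257     ]
corr tip (array([ 0.52193569, -0.14540925,  0.2598794 ]), [np.float64(0.0012722437638697272), np.float64(0.0012722437638698206)]) [ 0.52040713 -0.14328086  0.257     ] [ 0.52165411 -0.15212277  0.257     ]
```

```bash
python3 -m creep '[0,0,0.1,0, 0,0,0.4,0, 0,-0.02,0.8,0, 0,-0.04,1.2,0, 0,-0.06,1.6,0, 0,-0.06,1.76,0, 0,-0.06,1.8,0, 0,-0.06,1.8,0, -0.1,-0.06,1.8,0, -0.3,-0.06,1.8,0, -0.6,-0.06,1.8,0, -0.9,-0.06,1.8,0, -1.2,-0.06,1.8,0, -1.4,-0.06,1.8,0, -1.5,-0.06,1.8,0, -1.5,-0.06,1.8,0, -1.5,-0.06,1.8,0]'
cat > look.py <<'E'
from h import *
import sys
n=sys.argv[1]
s=ctrl.get_state();print(round(s['time'],2),'F',np.round(s['contact_force'],2),'op',round(s['opening'],3),'p',np.round(s['eef_pos'],4),'T',np.round(s['wrist_torque'],3))
a=imaging.read_camera('scene');b=imaging.read_camera('side');w=imaging.read_camera('wrist')
f=lambda im,u0,v0,u1,v1,s:cv2.resize(im[v0:v1,u0:u1,::-1],None,fx=s,fy=s,interpolation=2)
z=np.hstack([f(a,110,110,240,290,4)[:600],f(b,205,30,275,180,4)])
cv2.imwrite(f'pics/{n}.png',z[:600,:800])
cv2.imwrite(f'pics/{n}_w.png',f(w,170,150,340,350,3))
E
python3 look.py l
```

```text
time: 10.05
eef_pos: [0.4844, -0.1362, 0.2876]
tcp_rot: [0.061, 0.998, 0.0, -0.001]
contact_force: [-0.4, 0.1, -6.8]
opening: 0.244
10.05 F [-0.44  0.08 -6.78] op 0.244 p [ 0.4844 -0.1362  0.2876] T [ 0.014  0.122 -0.071]
```

View pics/l.png

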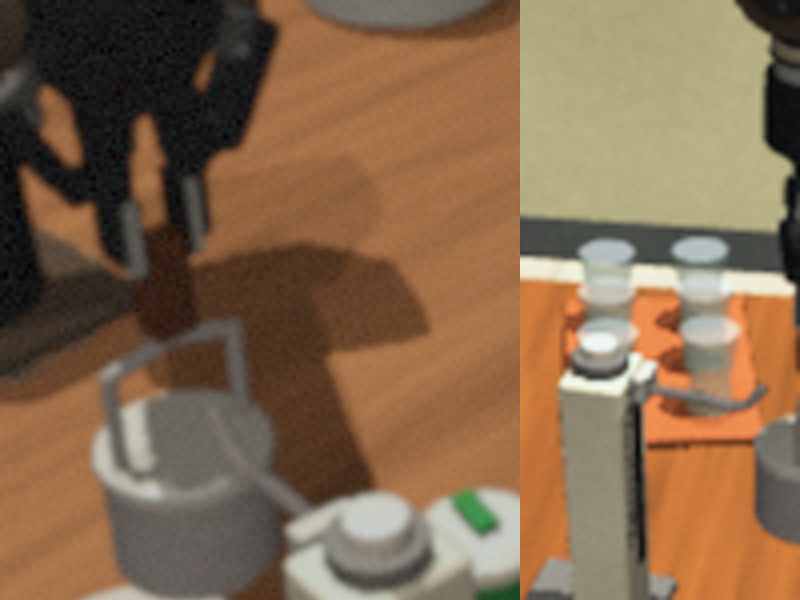

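View pics/l_w.png

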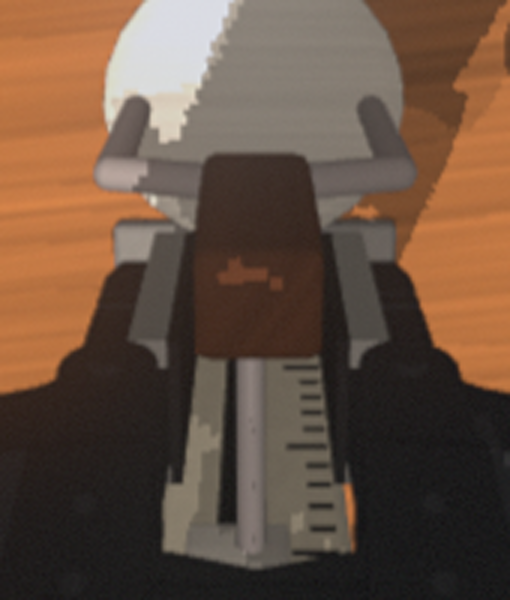

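```bash
python3 -m creep '[-0.1,-0.05,0,0, -0.3,-0.05,0,0, -0.5,-0.05,0,0, -0.7,-0.05,0,0, -0.9,-0.05,0,0, -1.1,-0.05,0,0, -1.25,-0.05,0,0, -1.3,-0.05,0,0, -1.3,-0.05,0,0, -1.3,-0.05,0,0]'
sed -i 's/f(b,205,30,275,180,4)/f(b,215,50,285,200,4)/;s/f(a,110,110,240,290,4)/f(a,125,110,255,290,4)/' look.py
python3 look.py m
```

```text
time: 11.03
eef_pos: [0.5165, -0.1414, 0.2877]
tcp_rot: [0.061, 0.998, 0.0, -0.0]
contact_force: [-0.3, 0.2, -7.2]
opening: 0.239
11.03 F [-0.3   0.21 -7.18] op 0.239 p [ 0.5165 -0.1414  0.2877] T [0.    0.049 0.016]
```

View pics/m.png

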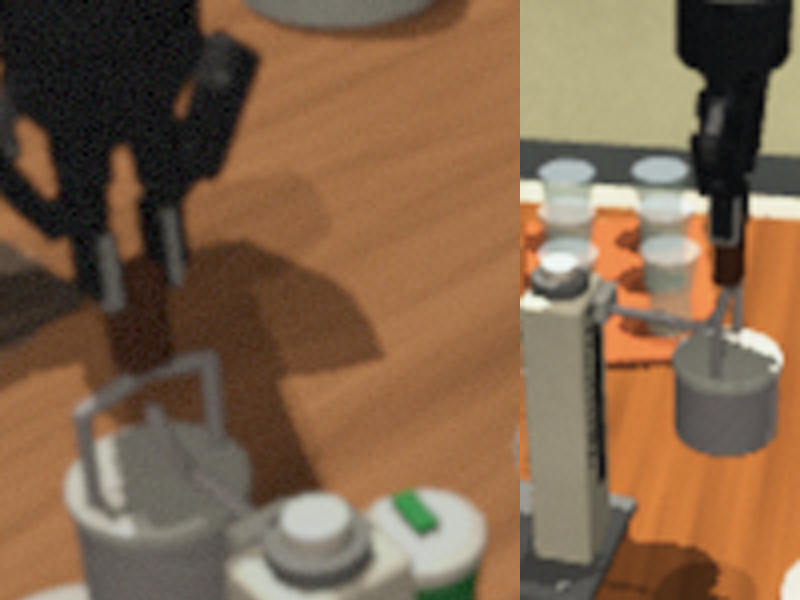

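View pics/m_w.png

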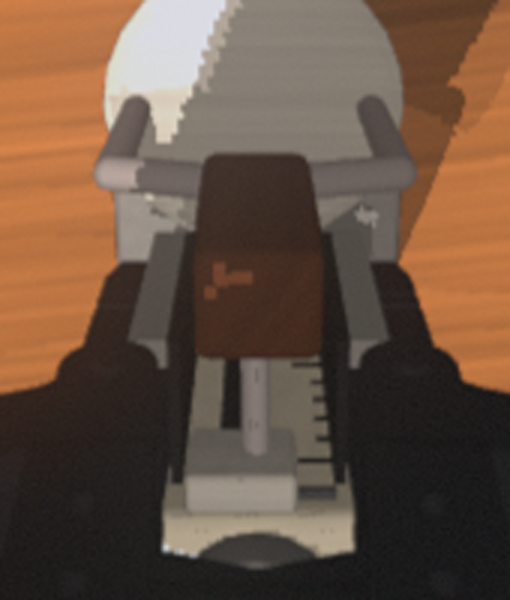

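```bash
python3 -m creep '[-0.1,0,0,0, -0.3,0,0,0, -0.5,0,0,0, -0.7,0,0,0, -0.9,0,0,0, -1.05,0,0,0, -1.13,0,0,0, -1.13,0,0,0, -1.13,0,0.06,0, -1.13,0,0.14,0, -1.13,0,0.24,0, -1.13,0,0.34,0, -1.13,0,0.42,0, -1.13,0,0.48,0, -1.13,0,0.5,0, -1.13,0,0.5,0]'
python3 look.py n
cat > avg.py <<'E'
from h import *
F=[];P=[];T=[]
for k in range(8):
    s=ctrl.get_state();F.append(s['contact_force']);P.append(s['eef_pos']);T.append(s['wrist_torque']);imaging.read_camera('wrist')
F=np.array(F);print('F',F.mean(0).round(3),'sd',F.std(0).round(3),'p',np.mean(P,0).round(4),'T',np.mean(T,0).round(3),s['time'],s['opening'])
E
python3 avg.py
```

```text
time: 12.52
eef_pos: [0.5445, -0.1449, 0.2751]
tcp_rot: [0.061, 0.998, 0.0, -0.0]
contact_force: [-0.1, 0.0, -6.8]
opening: 0.236
12.52 F [-0.12  0.04 -6.78] op 0.236 p [ 0.5445 -0.1449  0.2751] T [ 0.03  -0.052  0.017]
F [-0.02   0.042 -6.64 ] sd [0.509 0.33  0.478] p [ 0.5447 -0.145   0.2755] T [ 0.029  0.008 -0.004] 13.0167 0.24019843137267483
```

View pics/n.png

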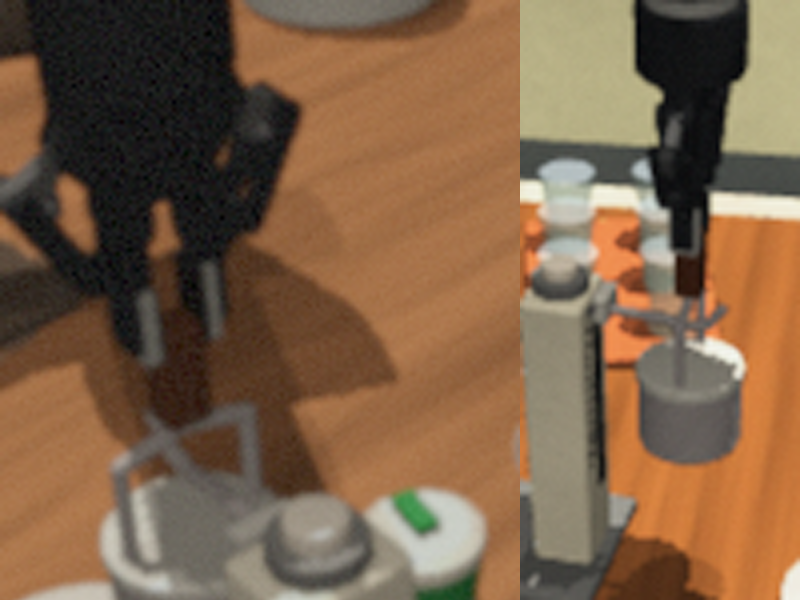

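View pics/n_w.png

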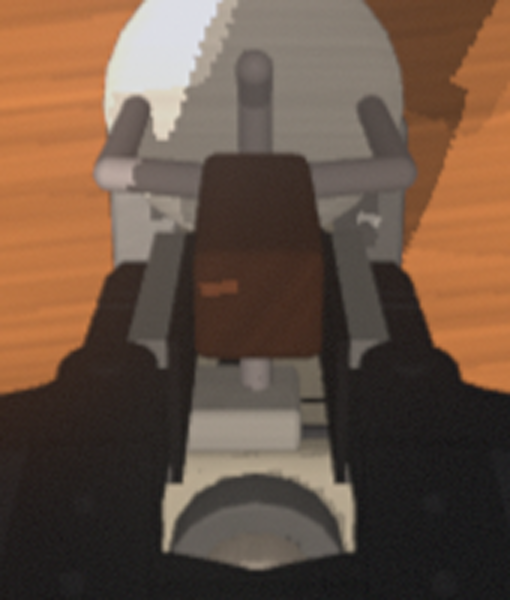

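```bash
python3 - <<'E'
from h import *
W=cam('wrist')
for z in(.257,.259):print(onz('wrist',(170+255/3,150+62/3),z,W))
print('bar ends',onz('wrist',(170+100/3,150+172/3),.2545,W),onz('wrist',(170+408/3,150+172/3),.2545,W))
print('button px',[onz('wrist',(170+255/3,150+u/3),z,W) for u,z in((475,.265),(510,.275))])
E
```

```text
[ 0.51904101 -0.14034438  0.257     ]
[ 0.51854737 -0.14028089  0.259     ]
bar ends [ 0.54047048 -0.17774282  0.2545    ] [ 0.54881886 -0.10969185  0.2545    ]
button px [array([ 0.61586193, -0.15224577,  0.265     ]), array([ 0.61723051, -0.15240037,  0.275     ])]
```

```bash
python3 -m creep '[0.02,0,0.03,0, 0.04,0,0.09,0, 0.05,0,0.16,0, 0.06,0,0.23,0, 0.06,0,0.3,0, 0.06,0,0.37,0, 0.06,0,0.44,0, 0.06,0,0.5,0, 0.06,0,0.55,0, 0.06,0,0.6,0, 0.06,0,0.65,0, 0.06,0,0.7,0, 0.06,0,0.76,0, 0.06,0,0.82,0, 0.06,0,0.88,0, 0.06,0,0.94,0, 0.06,0,1,0, 0.06,0,1.06,0, 0.06,0,1.1,0, 0.06,0,1.12,0]'
python3 look.py o
python3 avg.py
```

```text
time: 14.73
eef_pos: [0.5432, -0.1448, 0.2472]
tcp_rot: [0.061, 0.998, -0.0, 0.0]
contact_force: [0.5, -0.6, -5.2]
opening: 0.243
14.73 F [ 0.52 -0.64 -5.17] op 0.243 p [ 0.5432 -0.1448  0.2472] T [ 0.016 -0.017  0.021]
F [ 0.071  0.135 -5.129] sd [0.427 0.561 0.405] p [ 0.5432 -0.1448  0.2475] T [ 0.01  -0.003  0.005] 15.2333 0.23705664933467493
```

View pics/o.png

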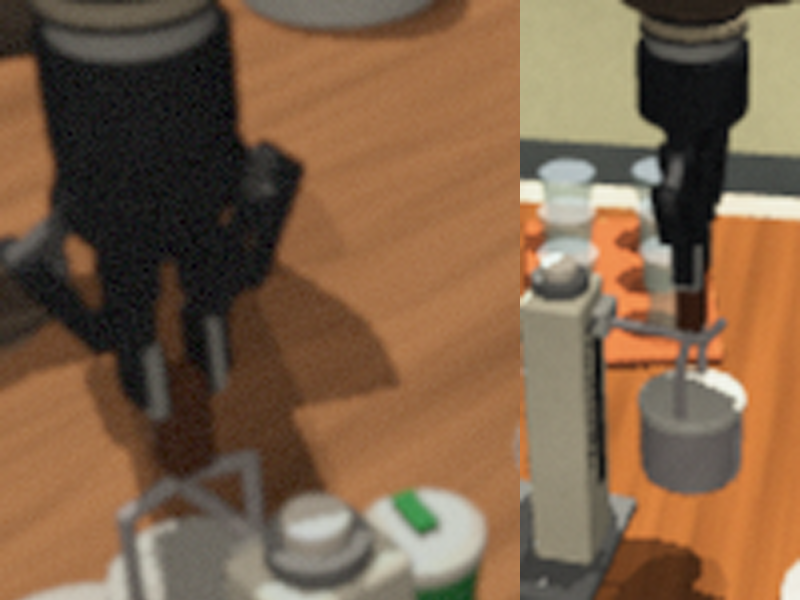

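View pics/o_w.png

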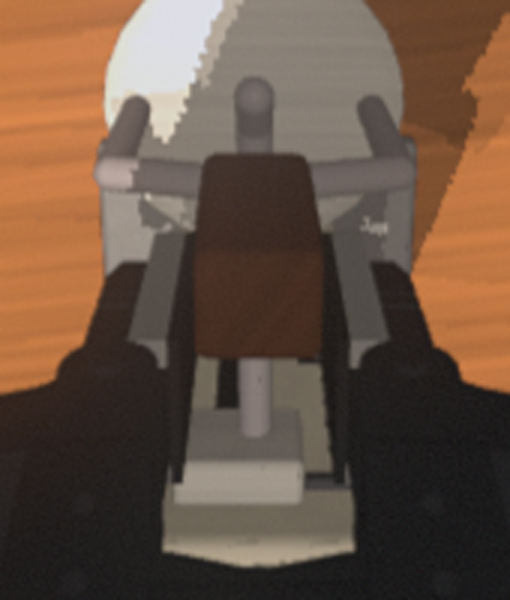

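```bash
python3 -m creep '[0,0,0.03,0, 0,0,0.09,0, 0,0,0.16,0, 0,0,0.24,0, 0,0,0.32,0, 0,0,0.4,0, 0,0,0.48,0, 0,0,0.56,0, 0,0,0.64,0, 0,0,0.72,0, 0,0,0.8,0, 0,0,0.88,0, 0,0,0.96,0, 0,0,1.04,0, 0,0,1.12,0, 0,0,1.2,0, 0,0,1.28,0, 0,0,1.35,0, 0,0,1.39,0, 0,0,1.4,0]'
python3 look.py p
python3 avg.py
```

```text
time: 16.95
eef_pos: [0.5432, -0.1448, 0.2122]
tcp_rot: [0.061, 0.998, -0.0, 0.0]
contact_force: [0.3, 0.3, -2.5]
opening: 0.242
16.95 F [ 0.35  0.34 -2.54] op 0.242 p [ 0.5432 -0.1448  0.2122] T [-0.019  0.026  0.006]
F [-0.288 -0.106 -2.273] sd [0.363 0.503 0.38 ] p [ 0.5432 -0.1448  0.2125] T [0.027 0.001 0.002] 17.45 0.23857173787530347
```

View pics/p.png

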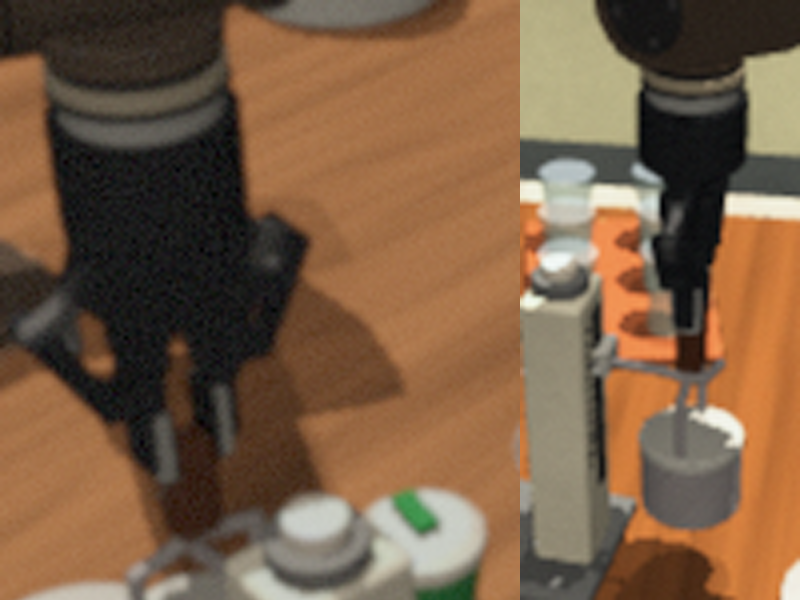

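View pics/p_w.png

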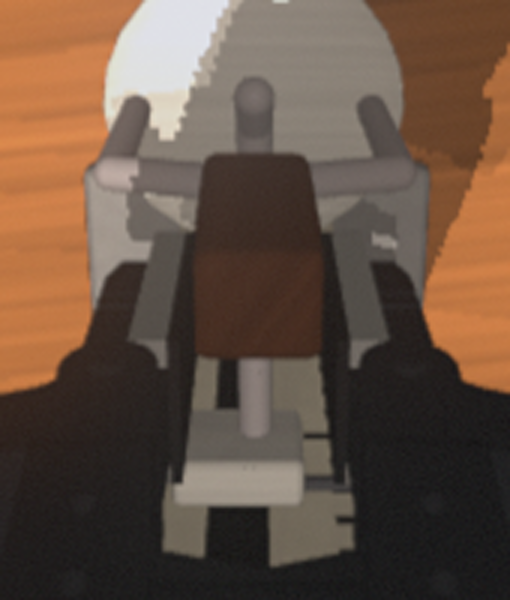

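```bash
python3 -m creep '[0,0,0.03,0, 0,0,0.09,0, 0,0,0.16,0, 0,0,0.24,0, 0,0,0.32,0, 0,0,0.4,0, 0,0,0.48,0, 0,0,0.56,0, 0,0,0.64,0, 0,0,0.72,0, 0,0,0.8,0, 0,0,0.88,0, 0,0,0.96,0, 0,0,1.02,0, 0,0,1.07,0, 0,0,1.1,0, 0,0,1.12,0, 0,0,1.12,0, 0,0,1.12,0]'
python3 avg.py;python3 avg.py;python3 avg.py
```

```text
time: 19.08
eef_pos: [0.5432, -0.1448, 0.1845]
tcp_rot: [0.061, 0.998, -0.0, 0.0]
contact_force: [-0.4, 0.3, -0.9]
opening: 0.239
F [ 0.251  0.067 -0.591] sd [0.452 0.475 0.612] p [ 0.5432 -0.1448  0.1845] T [ 0.041 -0.015  0.004] 19.4333 0.23835143818245846
F [ 0.043  0.015 -0.443] sd [0.25  0.422 0.42 ] p [ 0.5432 -0.1448  0.1844] T [ 0.007 -0.016 -0.006] 19.8333 0.23559485629964522
F [ 0.36  -0.034 -0.274] sd [0.459 0.246 0.632] p [ 0.5432 -0.1448  0.1843] T [-0.003 -0.024  0.002] 20.2333 0.23725554997865658
```

```bash
python3 -m creep '[0,0,0.04,0, 0,0,0.1,0, 0,0,0.16,0, 0,0,0.22,0, 0,0,0.24,0, 0,0,0.24,0, 0,0,0.24,0, 0,0,0.24,0]'
for i in 1 2 3 4 5; do python3 avg.py; done; python3 look.py q
```

```text
time: 20.95
eef_pos: [0.5432, -0.1447, 0.1784]
tcp_rot: [0.061, 0.998, -0.0, 0.0]
contact_force: [-1.0, 0.0, 0.7]
opening: 0.237
F [ 0.121 -0.231 -0.009] sd [0.647 0.312 0.39 ] p [ 0.5432 -0.1448  0.1784] T [ 0.005 -0.051 -0.009] 21.3 0.2417603488721683
F [ 0.574 -0.417  0.14 ] sd [0.419 0.365 0.429] p [ 0.5432 -0.1448  0.1783] T [-0.003 -0.066 -0.019] 21.7 0.24071400974371543
F [ 0.523 -0.018  0.458] sd [0.698 0.497 0.403] p [ 0.5432 -0.1447  0.1783] T [ 0.001 -0.053 -0.007] 22.1 0.24126861616934384
F [ 0.137 -0.069  0.161] sd [0.394 0.405 0.43 ] p [ 0.5431 -0.1447  0.1783] T [-0.021 -0.052  0.006] 22.5 0.23931813147094494
F [ 0.66  -0.069 -0.162] sd [0.565 0.448 0.548] p [ 0.5431 -0.1447  0.1783] T [-0.038 -0.05   0.014] 22.9 0.24071650833526032
22.95 F [ 0.28 -0.62  0.51] op 0.243 p [ 0.5431 -0.1447  0.1783] T [-0.037 -0.092  0.004]
```

View pics/q.png

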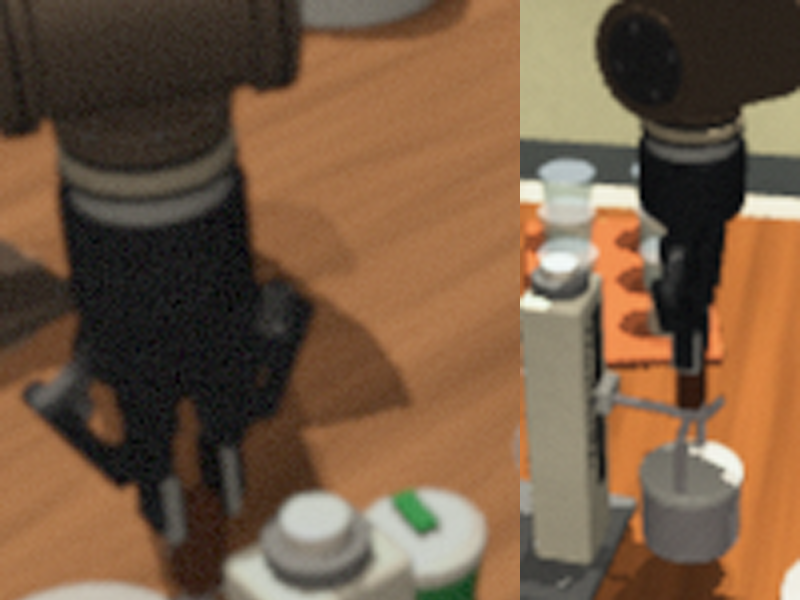

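View pics/q_w.png

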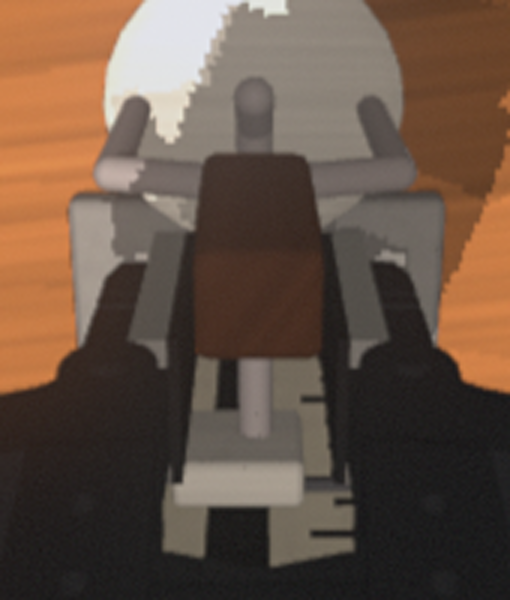

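```bash
python3 -m creep '[0,0,0,0,0,0,0,0,0,0,0,0,0,0,0,0]' 186 20
python3 avg.py
python3 -m creep '[0,0,0,0,0,0,0,0,0,0,0,0,0,0,0,0,0,0,0,0,0,0,0,0]' 120 20
python3 -m creep '[0,0,0,0,0,0,0,0,0,0,0,0,0,0,0,0,0,0,0,0,0,0,0,0]' 40 20
python3 look.py r;python3 avg.py
```

```text
time: 23.43
eef_pos: [0.5431, -0.1447, 0.1783]
tcp_rot: [0.061, 0.998, 0.0, -0.0]
contact_force: [0.6, 0.0, 0.1]
opening: 0.273
F [-0.127  0.179 -0.227] sd [0.594 0.367 0.496] p [ 0.5431 -0.1447  0.1783] T [-0.     0.014  0.008] 23.7833 0.27066296602656914
time: 24.33
eef_pos: [0.5431, -0.1448, 0.1783]
tcp_rot: [0.061, 0.998, 0.0, 0.0]
contact_force: [0.7, -0.1, 0.6]
opening: 0.526
time: 24.83
eef_pos: [0.5431, -0.1447, 0.1783]
tcp_rot: [0.061, 0.998, 0.0, -0.0]
contact_force: [0.3, -0.0, 0.4]
opening: 0.848
24.83 F [ 0.33 -0.02  0.43] op 0.848 p [ 0.5431 -0.1447  0.1783] T [-0.021 -0.049 -0.005]
F [ 0.018  0.27  -0.038] sd [0.472 0.422 0.204] p [ 0.5431 -0.1447  0.1783] T [ 0.002 -0.016  0.02 ] 25.3333 0.8428354730355554
```

View pics/r.png

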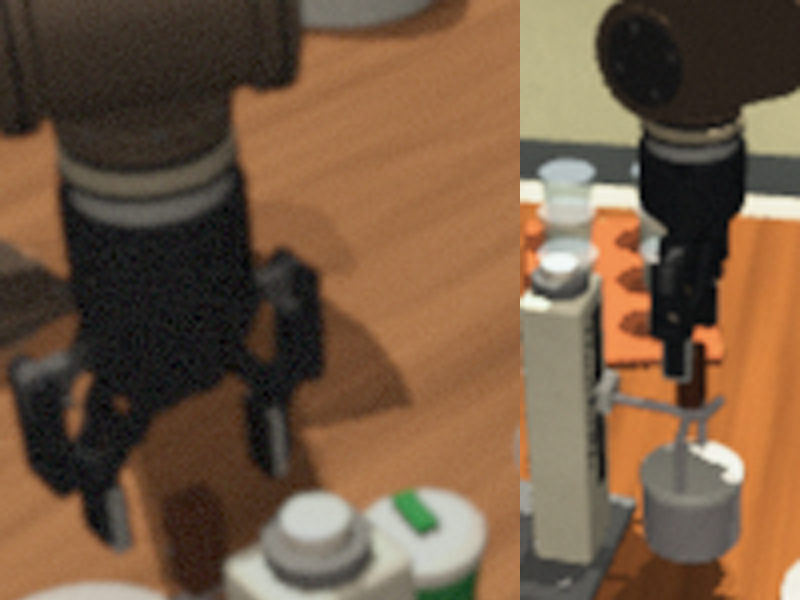

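View pics/r_w.png

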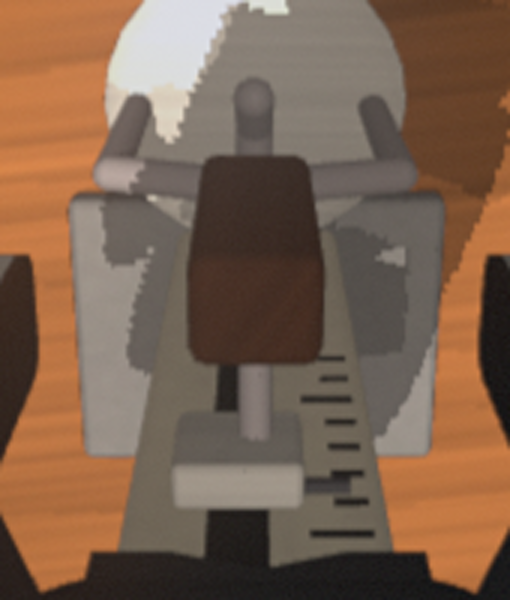

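```bash
python3 -m creep '[0,0,-0.1,0, 0,0,-0.3,0, 0,0,-0.6,0, 0,0,-1,0, 0,0,-1.5,0, 0,0,-2.1,0, 0,0,-2.8,0, 0,0,-3.5,0, 0,0,-4.2,0, 0,0,-4.9,0, 0,0,-5.5,0, 0,0,-5.9,0, 0,0,-6,0, 0,0,-6,0,0,0,-6,0]'
python3 -m creep '[0,0,0,0,0,0,0,0,0,0,0,0,0,0,0,0,0,0,0,0,0,0,0,0,0,0,0,0,0,0,0,0]' 255 20
python3 - <<'E'
from h import *
W=cam('wrist');im=imaging.read_camera('wrist');cv2.imwrite('pics/s_w.png',im[:,:,::-1])
a=imaging.read_camera('scene');crop(a,110,190,290,384,4,'pics/s_s.png')
a=imaging.read_camera('side');crop(a,180,60,320,210,4,'pics/s_d.png')
for d in imaging.silhouettes('wrist','hold_top')[:2]:
  print(d['p'],d['uv']);v,u=np.nonzero(d['mask']);print(u.min(),u.max(),v.min(),v.max(),onz('wrist',d['uv'],.278,W))
E
```

```text
time: 26.63
eef_pos: [0.5429, -0.1446, 0.3278]
tcp_rot: [0.061, 0.998, 0.0, -0.0]
contact_force: [-0.5, 0.7, -1.4]
opening: 0.843
time: 27.3
eef_pos: [0.5432, -0.1447, 0.3284]
tcp_rot: [0.061, 0.998, -0.0, 0.0]
contact_force: [-1.1, -0.1, -0.2]
opening: 0.001
0.27 [253.0, 212.9]
239 272 141 227 [ 0.55865338 -0.14682289  0.278     ]
```

View pics/s_w.png

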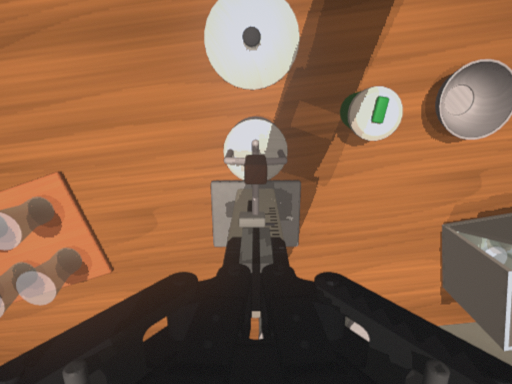

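View pics/s_s.png

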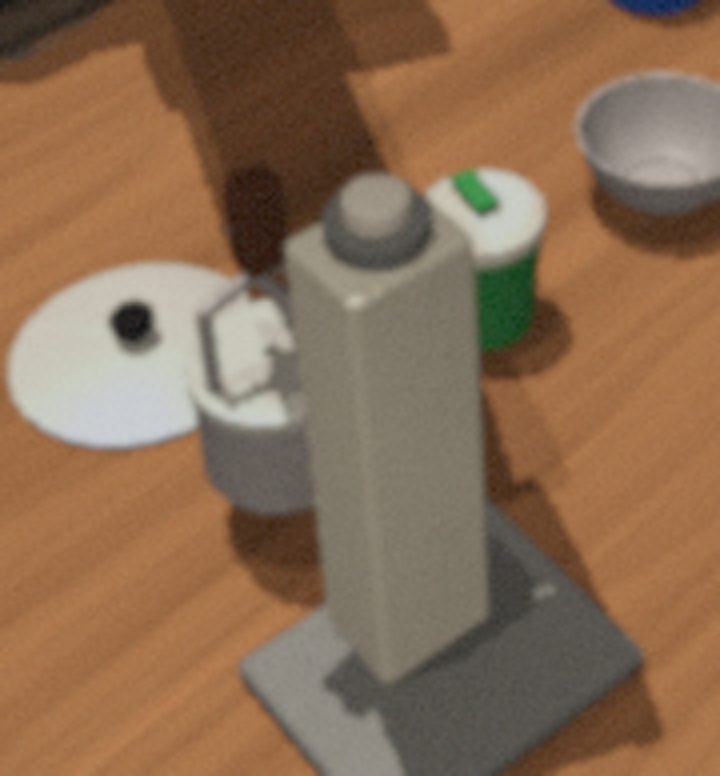

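View pics/s_d.png

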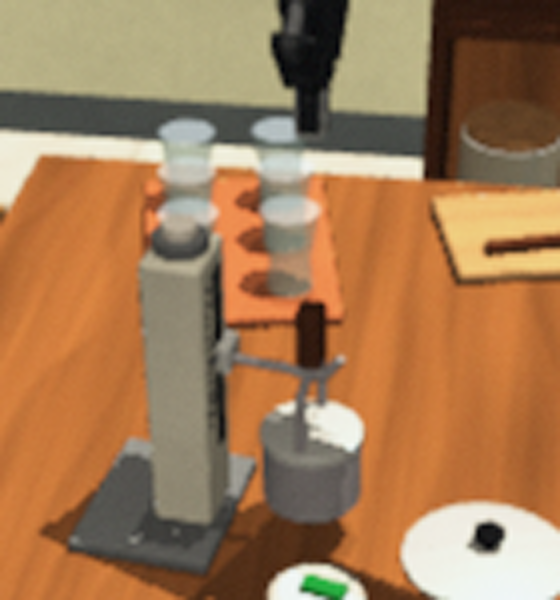

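```bash
python3 - <<'E'
from h import *
S=cam('side');C=cam('scene')
a=np.array((110+378/4,190+199/4));b=np.array((180+181/4,60+232/4))
for d1,d2 in [((0,0),(0,0)),((-1.8,-.6),(-1,-1))]:
    p,e=tri([ray('scene',a+d1,C),ray('side',b+d2,S)]);print(p.round(4),e)
print(np.array([.5430,-.1447])+.1*np.array([.9925,-.122]))
for n in('scene','side'):
  imaging.read_camera(n)
  for d in imaging.silhouettes(n,'hold_top')[:1]: print(n,d['p'],d['uv'])
E
```

```text
[ 0.6406 -0.153   0.2691] [np.float64(0.0018963251107183233), np.float64(0.0018963251107182182)]
[ 0.6423 -0.1558  0.2719] [np.float64(7.891492888352564e-05), np.float64(7.891492888354683e-05)]
[ 0.64225 -0.1569 ]
scene 0.53 [203.1, 238.8]
side 0.53 [224.5, 114.4]
```

```bash
python3 -m creep '[-0.2,0,0,0, -0.6,0,0,0, -1.2,0,0,0, -1.9,0,0,0, -2.6,0,0,0, -3.2,0,0,0, -3.7,0,0,0, -3.95,0.02,0,0, -3.99,0.02,0,0, -3.99,0.02,0.3,0, -3.99,0.02,0.7,0, -3.99,0.02,1.1,0, -3.99,0.02,1.4,0, -3.99,0.02,1.5,0, -3.99,0.02,1.5,0, -3.99,0.02,1.5,0]'
python3 - <<'E'
from h import *
a=imaging.read_camera('scene');b=imaging.read_camera('side')
f=lambda im,u0,v0,u1,v1,s:cv2.resize(im[v0:v1,u0:u1,::-1],None,fx=s,fy=s,interpolation=2)
cv2.imwrite('pics/t.png',np.hstack([f(a,155,170,255,270,4),f(b,185,50,285,150,4)]))
s=ctrl.get_state();print(s['eef_pos'],s['contact_force'])
E
```

```text
time: 29.03
eef_pos: [0.642, -0.1564, 0.2907]
tcp_rot: [0.061, 0.998, 0.0, -0.0]
contact_force: [0.3, -0.1, 1.0]
opening: -0.001
[ 0.642417   -0.15652922  0.29163927] [0.11412176 0.42637545 0.20866603]
```

View pics/t.png

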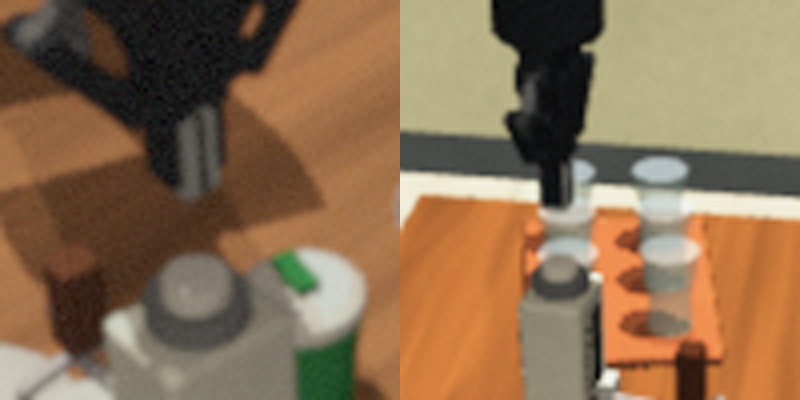

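```bash
python3 - <<'E'
from h import *
p=np.array([.6424,-.1565,.2916])
for n in('scene','side'):
  for dz in(0,-.015,-.02,-.03,-.04):print(n,dz,proj(n,p+[0,0,dz])[0].round(1))
E
```

```text
scene 0 [201.7 229.7]
scene -0.015 [202.3 237.1]
scene -0.02 [202.5 239.5]
scene -0.03 [202.9 244.3]
scene -0.04 [203.2 249.1]
side 0 [224.  110.8]
side -0.015 [224.2 115.4]
side -0.02 [224.3 117. ]
side -0.03 [224.5 120. ]
side -0.04 [224.6 122.9]
```

```bash
python3 -m creep '[0,0,0.15,0,0,0,0.35,0,0,0,0.55,0,0,0,0.7,0,0,0,0.75,0,0,0,0.75,0,0,0,0.75,0]'
python3 - <<'E'
from h import *
a=imaging.read_camera('scene');b=imaging.read_camera('side')
f=lambda im,u0,v0,u1,v1,s:cv2.resize(im[v0:v1,u0:u1,::-1],None,fx=s,fy=s,interpolation=2)
cv2.imwrite('pics/u.png',np.hstack([f(a,155,170,255,270,4),f(b,185,50,285,150,4)]))
s=ctrl.get_state();print(s['eef_pos'],s['contact_force'])
E
```

```text
time: 29.72
eef_pos: [0.6422, -0.1564, 0.2719]
tcp_rot: [0.061, 0.998, 0.0, -0.0]
contact_force: [-0.2, -0.2, -0.3]
opening: -0.002
[ 0.64234913 -0.15647269  0.27240366] [ 0.43277415 -0.43697407  0.35716617]
```

View pics/u.png

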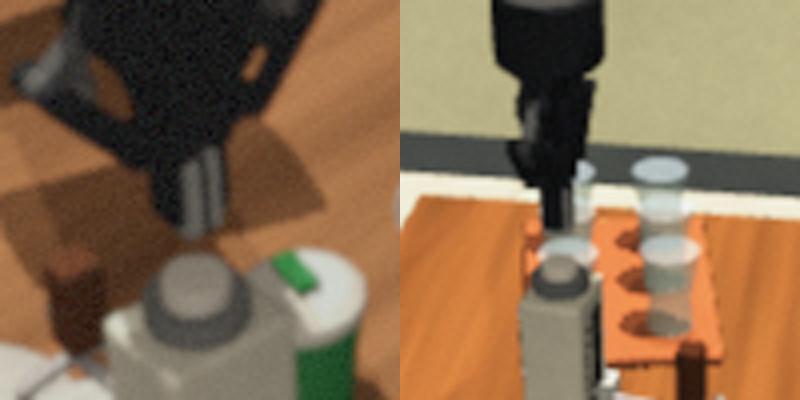

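```bash
python3 -m creep '[0,0,0.1,0,0,0,0.25,0,0,0,0.4,0,0,0,0.5,0,0,0,0.56,0,0,0,0.56,0]'
python3 -m creep '[0,0,0.05,0,0,0,0.1,0,0,0,0.1,0,0,0,0.1,0]'
python3 - <<'E'
from h import *
a=imaging.read_camera('scene');b=imaging.read_camera('side')
f=lambda im,u0,v0,u1,v1,s:cv2.resize(im[v0:v1,u0:u1,::-1],None,fx=s,fy=s,interpolation=2)
cv2.imwrite('pics/v.png',np.hstack([f(a,155,170,255,270,4),f(b,185,50,285,150,4)]))
s=ctrl.get_state();print(s['eef_pos'],s['contact_force'])
E
```

```text
time: 30.32
eef_pos: [0.6419, -0.1563, 0.2572]
tcp_rot: [0.061, 0.998, 0.0, -0.001]
contact_force: [-0.2, -0.1, 0.5]
opening: -0.003
time: 30.65
eef_pos: [0.6422, -0.1564, 0.2556]
tcp_rot: [0.061, 0.998, -0.0, 0.0]
contact_force: [0.5, 0.1, 1.0]
opening: 0.001
[ 0.64226376 -0.1564271   0.2557175 ] [-0.30739368  0.39916647 -0.23713323]
```

View pics/v.png

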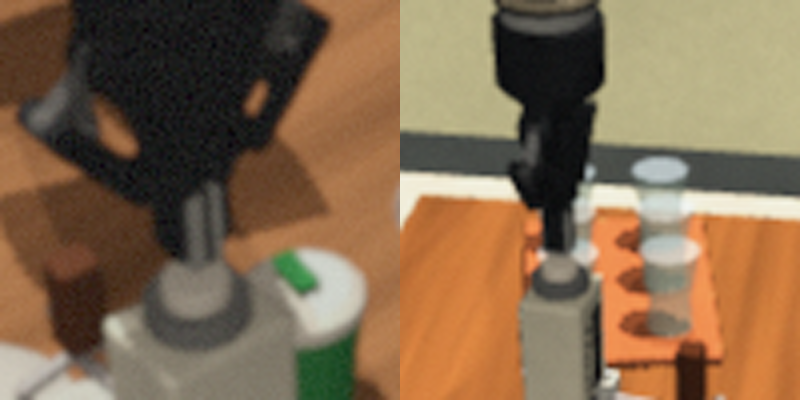

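```bash
python3 -m creep '[0,0,0.06,0,0,0,0.12,0,0,0,0.12,0]'
python3 -m creep '[0,0,0.06,0,0,0,0.12,0,0,0,0.12,0]'
```

```text
time: 31.0
eef_pos: [0.642, -0.1563, 0.2521]
tcp_rot: [0.061, 0.998, 0.0, -0.0]
contact_force: [-0.2, -0.1, -0.1]
opening: -0.001
time: 31.25
eef_pos: [0.642, -0.1563, 0.249]
tcp_rot: [0.061, 0.998, 0.0, -0.0]
contact_force: [0.2, 0.6, -0.7]
opening: 0.002
```

```bash
python3 -m creep '[0,0,0.06,0,0,0,0.1,0,0,0,0.1,0]'
```

```text
time: 31.5
eef_pos: [0.6423, -0.1564, 0.2471]
tcp_rot: [0.061, 0.998, -0.0, 0.0]
contact_force: [-0.1, 0.5, 0.8]
opening: -0.001
```

```bash
python3 -m creep '[0,0,0.06,0,0,0,0.1,0,0,0,0.1,0]'
python3 - <<'E'
from h import *
a=imaging.read_camera('scene');b=imaging.read_camera('side')
f=lambda im,u0,v0,u1,v1,s:cv2.resize(im[v0:v1,u0:u1,::-1],None,fx=s,fy=s,interpolation=2)
cv2.imwrite('pics/w.png',np.hstack([f(a,155,170,255,270,4),f(b,185,50,285,150,4)]))
s=ctrl.get_state();print(s['eef_pos'],s['contact_force'])
E
python3 avg.py
```

```text
time: 31.75
eef_pos: [0.6423, -0.1564, 0.2448]
tcp_rot: [0.061, 0.998, -0.0, 0.0]
contact_force: [-0.5, 0.0, 3.0]
opening: 0.001
[ 0.64229958 -0.15643387  0.24497692] [-0.83678007  0.65877449  2.28878828]
F [-0.673  0.094  2.199] sd [0.426 0.506 0.159] p [ 0.6423 -0.1564  0.2449] T [0.025 0.082 0.011] 32.2 0.0004662337963260369
```

View pics/w.png

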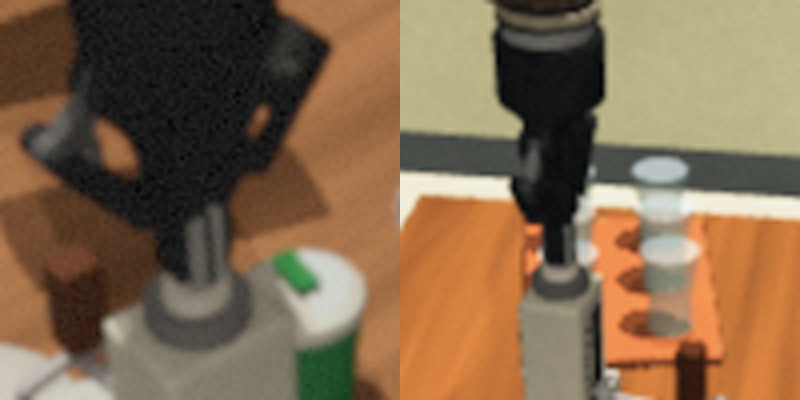

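```bash
python3 -m creep '[0,0,0.05,0,0,0,0.1,0,0,0,0.15,0,0,0,0.15,0,0,0,0.15,0]'; python3 avg.py
```

```text
time: 32.67
eef_pos: [0.6423, -0.1564, 0.2416]
tcp_rot: [0.061, 0.998, -0.0, 0.0]
contact_force: [-1.0, -0.3, 4.1]
opening: -0.003
F [-1.301  0.538  5.219] sd [0.443 0.77  0.6  ] p [ 0.6423 -0.1564  0.2416] T [ 0.081  0.22  -0.003] 33.0167 0.003478987868208756
```

```bash
python3 -m creep '[0,0,0.04,0,0,0,0.08,0,0,0,0.08,0,0,0,0.08,0]'; python3 avg.py
```

```text
time: 33.4
eef_pos: [0.6424, -0.1565, 0.2415]
tcp_rot: [0.061, 0.998, -0.0, 0.001]
contact_force: [-3.3, 1.6, 9.5]
opening: -0.001
F [-3.291  0.794  9.65 ] sd [0.738 0.488 0.344] p [ 0.6424 -0.1565  0.2415] T [0.206 0.601 0.014] 33.75 0.0015761009624791415
```

```bash
python3 -m creep '[0,0,-0.1,0,0,0,-0.3,0,0,0,-0.6,0,0,0,-1,0,0,0,-1.5,0,0,0,-2.2,0,0,0,-2.9,0,0,0,-3.6,0,0,0,-4,0,0,0,-4,0,0,0,-4,0,0,0,-4,0]'
python3 - <<'E'
from h import *
s=ctrl.get_state();print(s['eef_pos'],s['contact_force'])
z=[]
f=lambda im,u0,v0,u1,v1,s:cv2.resize(im[v0:v1,u0:u1,::-1],None,fx=s,fy=s,interpolation=2)
for k in range(2):
  a=imaging.read_camera('scene');b=imaging.read_camera('side')
  z.append(b.astype(int))
  for _ in range(6): imaging.read_camera('wrist')
cv2.imwrite('pics/x.png',np.hstack([f(a,125,170,255,300,3),f(b,185,90,315,220,3)]))
cv2.imwrite('pics/x2.png',f(b,0,0,512,384,1.5))
print(abs(z[0]-z[1])[100:220,185:315].mean(),ctrl.get_state()['time'])
E
```

```text
time: 34.8
eef_pos: [0.6418, -0.1562, 0.3374]
tcp_rot: [0.061, 0.998, 0.0, -0.001]
contact_force: [-1.5, -0.8, -0.7]
opening: 0.001
[ 0.64178909 -0.15619295  0.33736585] [-1.47040852 -0.75984468 -0.66719295]
1.203931623931624 35.6
```

View pics/x.png

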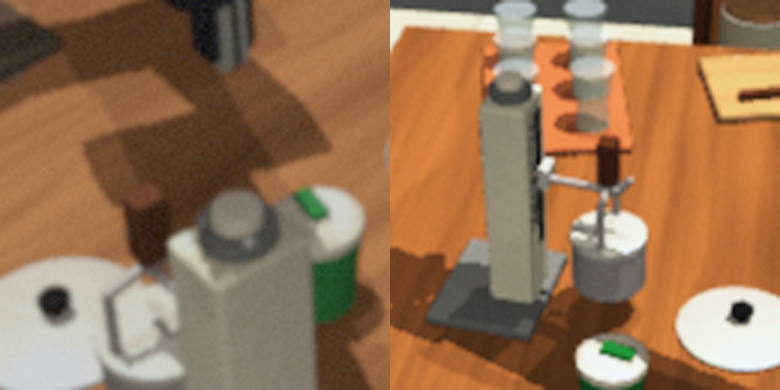

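View pics/x2.png

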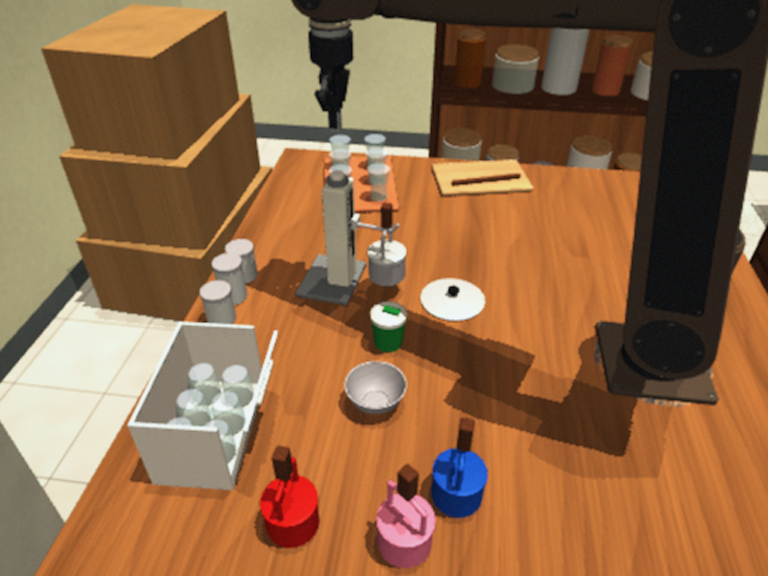

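Both views show the canister hanging upright and still, the button released, the gripper well clear and the bystanders unmoved. I'm handing in now.

```bash
python3 -c "
from plant import ctrl
print(ctrl.sign_off())"
```

```text
the job is handed in; nothing more can be done
None
```

The canister is hanging on the scale hook and the hold button was pressed right down; I handed in at about 35.6 s of the 64 s allowed. No verdict was reported.

- **Hanging:** I picked the canister up by its grip. I brought the bar over the hook tip from the -x side and lowered it at about 2 cm/s until the hook took the weight. The measured load fell from about 6.6 N to about 0, within 0.15 N, at an estimated 80 mm of sink. I then opened the gripper in small steps, and the pictures showed no visible movement of the hook.
- **Button:** I pressed with the gripper shut until it met a hard stop: 9.7 N, with the tool no longer moving. Fully down takes 4 N. Then I lifted about 95 mm clear.
- **Last checks:** Two side-camera pictures about 0.4 s apart differed only by noise, and the canister hung upright with its bar in the hook. The bowl, cup and pot lid look where they were, judged by eye rather than measured.

**What disagreed or was not measured:**
- **Fingertips:** They appeared roughly 20 mm higher in the images than the stated TCP, so I found the button by force rather than by position.
- **Scale position:** The two fixed cameras disagreed by about 1 cm on where the scale stood. I settled the hook position with the wrist camera.
- **Force noise:** Single force readings scatter by about 0.5 N, so I averaged them.
- **Hook speed:** I never measured it directly; I only kept it low by moving slowly.

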